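# Unload the vial carrier from the bench shaker

### The job

Unload the vial carrier from the bench shaker: draw the lock bolt, slide the carrier forward from under the rear clips to its stop, and press its front end down so that its rear end tips up out of the nest and stays up. Then lift it out and lower it (do not drop it) into the steel tray so that it stands flat on the tray's floor. Leave the beaker, the amber bottle and the tip box where they stand.

Things in the scene. Friction and masses are not known exactly. Their poses are not given: they have to be found in the camera images.
- shaker: Bench shaker, fixed: white base 218 x 150 mm, aluminium nest on top. Origin on the worktop under nest_edge. Front = its -x (panel side), rear = +x. Solid cheeks, tops 134 mm above the worktop, x -66 to +99, flank the carrier with 1.5 mm of play: left cheek y +31.5 to +56, right cheek y -31.5 to -76.
- nest_edge (a point): Centre of the edge, 84 mm above the worktop, where the shaker's level nest floor (x from 0 to +150) breaks into a ramp that falls to the front at 28 deg between the cheeks and ends in a small toe lip 57 mm down. Axes as the shaker's.
- rear_gap (a point): Gap 45 mm wide in y between the two steel hold-down clips, on the nest floor at the carrier's rear face; the clips (x from -16 to +9 of here, tops 58 mm above here) overhang the carrier's rear corners. The gap is open to above and behind (nest floor goes on 53 mm to the rear, no cheeks), so fingertips can come down behind the carrier and push its rear face forward. Axes as the shaker's.
- carrier_center (a point): Vial carrier: blue-grey block 130 (x) x 60 (y) x 50 (z) mm, 0.27 to 0.5 kg, white vial caps flush in its flat top; this is its centre. Starts flat in the nest, axes as the shaker's, 32 mm to the rear of nest_edge, top flush with the cheeks, rear 16 mm under the clips. With the bolt drawn it slides 22 mm forward to a hard stop (centre 10 mm to the rear of nest_edge), 6 mm clear of the clips.
- press_end (a point): Ribbed area, no caps, on the carrier's top, 13 mm from its front (-x) end. At the forward stop this end overhangs the ramp: pressed down (a few N, some 30 mm) the carrier rocks about nest_edge until it lies on the 28 deg ramp. Past about 18 deg it drops on by itself and stays tipped, the top of its rear end 29 mm above the cheeks and its sides there free to grasp, 60 mm apart.
- bolt_knob (a point): Red knob of the lock bolt: upright post, 15 mm in diameter, rising 26 mm from the top of the right (-y) cheek; this point is half-way up, 148 mm above the worktop. Axes as the shaker's. The bolt's end stands in the nest close in front of the carrier and stops it from sliding.
- lock_bolt (a joint): Travel of the lock bolt, m: 0 to 0.003 = locked, 0.020 = fully drawn. It grows as the knob is pushed outward, to the shaker's -y; it stays where it is left (friction 1.5 N).
- tray: Shallow steel tray, open on top, 180 (x) x 120 (y) x 22 (z) mm outside, walls and floor 4 mm; fixed. Origin at the centre of its underside, on the worktop; x along its long side. It stands left or right of the shaker.
- beaker: Glass beaker 106 x 116 mm, 142 mm tall, on the other side of the shaker from the tray; loose. Origin at the centre of its underside.
- amber_bottle: Amber bottle with black cap, 60 mm in diameter, 128 mm tall, behind the shaker to the left; loose. Origin at the centre of its underside.
- tips: Pipette-tip box with clear lid, 91 x 119 mm, 63 mm tall, behind the shaker to the right; loose. Origin at the centre of its underside.
Mind the look-alikes: they are no part of the job. What is shaped like the part that bears carrier_center but green is not meant.

How it is judged:
By the outcome, as a careful person would: the job done as asked, in the order asked, and still so for the second after the job is handed in, with the robot touching nothing.
It also fails if it takes over 54 s, if anything falls off the work surface, if the arm or the gripper's body presses on something with over 40 N, if the wrist force passes 120 N, or if a joint passes its speed limit or range.

### The arm

A 6-joint arm with a two-finger parallel gripper is mounted at the origin on a cart in front of the work surface, level with it; the furniture and walls round the work are solid. World frame = base frame: x ahead of the robot, y to its left, z up, the work surface at z = 0. Lengths are in m, angles in degrees, forces in N, time in s.
With the tool pointing down it reaches from about 0.35 to 0.8 m from the base axis. Payload 7.3 kg.
Tool frame: the origin (TCP) lies at the very end of the fingers, on their centre line; the grasp point (between the pads) lies 19 mm behind it (r.pinch_z is the distance from the TCP to the grasp point, in m); y points along the fingers, z is the direction in which the jaws open and shut, and the axes are right-handed (so a half turn about y gives the same grasp; the last joint's range is limited). The gripper opens to 85 mm and grips with 20 to 120 N. Pads are 22 mm wide; open, the fingers measure 114 mm over their backs; the gripper's body (76 mm by 85 mm) begins 54 mm behind the grasp point. The pads swing forward as they close: fully open they stand 13 mm farther back than shut.
Start: joints at [65.26, 19.595, 87.324, -0, 73.075, -8.365], TCP at [0.148, 0.504, 0.21] pointing down, gripper open.
Joint ranges: [-145.02, 145.02], [-44.19, 115.74], [2.07, 154.8], [-57.11, 237.11], [16.16, 152.29], [-177.93, 177.93]. Speed limits (degrees/s): [147.25, 147.25, 180, 180, 180, 180].

### API

Orientations are given as a 3x3 rotation matrix whose columns are the frame's x, y, z axes.
In Python, from bench import r gives the robot as it stands. The module is installed in compiled form; this text tells all that it offers.
- The arm moves only by the tool jog_arm, never from a script. Its argument "moves" is a list of rows, each a list of 3 entries, a list of its own where there are three numbers: the turn, a rotation vector about the tool's x, y, z in degrees, then the shift along the tool's x, y, z in mm, then the opening, from 0 (shut) to 1 (fully open). In form: [[[wx, wy, wz], [dx, dy, dz], gripper], ...]. A call has 1 to 8 rows; each row shifts and turns the commanded pose from where the row before left it, along the tool's axes as they then stand; what a row does not reach is not made up. A row lasts 1/12 s, in which the tool goes at most 41.7 mm and 7.16 degrees, less where a joint would pass 70% of its speed; a pose out of reach is approached as far as the arm can. A call is refused whole if a number of a shift passes 41.7 or a number of a turn 7.16, either way. A call with a gripper value outside its range is refused whole. The fingers move at their own pace and stop on an object; "force" is the grip in N (left out, the last holds). Time passes only in rows, so rows that do not move let the fingers close. It gives the time, the measured TCP pose, the force and the opening at its end, in the units of the state.
- r.get_obs(): the state, without advancing time (a new reading comes with each control period).
- r.get_image(name): name is "side" or "top" or "wrist"; returns (picture, depth): 384x512x3 uint8, red, green, blue; 384x512 float32, m along the optical axis (not along the pixel's ray), 0 where there is no reading.
- r.camera_model(name): a dict with "fovy" (degrees; the focal length in pixels is half the picture's height over the tangent of half this angle, whatever the lens; pixels are square), "cx", "cy" (the principal point, pixels), "k1" (the pictures are not rectified: a ray, as slopes to the right and down, at radius r is drawn at 1 + k1 r^2 times it, then the intrinsics apply), "extrinsics" (4x4, takes a point from world to camera coordinates). Camera axes: x right, y down, z forward; pixel columns grow to the right and rows downward; lengths in m; the calibration is good to about 2 mm. A picture is of the moment at which its call begins: read the wrist's pose just before it. camera_model takes no time and is no camera call; for the wrist camera it gives the pose at the moment of the call.
- r.finish_job(): hands the job in, once; it reports no verdict.
The state is a dict: "time_s": time; "qpos": joint angles; "joint_vel": joint speeds; "tau": joint torques, N m; "tool_pos": TCP position; "tool_rot": TCP orientation; "ft_force": force on the tool from outside, world axes, zero at the start; "ft_torque": the same for the moment, N m; "grip_width": finger opening in m.
Only numpy, scipy, OpenCV 4.12 (cv2) and the standard library are available. Lean on these libraries where they do the work, as an engineer would, in place of code of your own. Each camera call takes 0.05 s, during which the arm holds its last target.

## Working session

There is one attempt and no reset: what is moved stays moved. The work goes in short steps, Python scripts to look and compute and a tool call to move; the robot and the scene stay as the last step left them, time stands still between calls to the robot, and variables do not carry over. Pictures are saved under pics/ and viewed, and the job is handed in when it is done.

Besides the shell and the picture viewer there is one more tool, called by a JSON object that holds its "op" and its "data". jog_arm: Moves the arm, as the interface text tells. Its arguments: {"type":"object","properties":{"moves":{"type":"array","items":{"type":"array"}},"force":{"type":"number"}},"required":["moves"]}

```bash
mkdir -p pics; python3 - <<'E'
from bench import r
import cv2,numpy as np
o=r.get_obs()
for k,v in o.items(): print(k,np.round(v,4).tolist())
print(r.pinch_z)
for n in ["side","top","wrist"]:
    m=r.camera_model(n); print(n,{k:np.round(v,4).tolist() for k,v in m.items()})
    p,d=r.get_image(n)
    cv2.imwrite(f"pics/{n}0.png",p[:,:,::-1]); np.save(f"pics/{n}0.npy",d)
    np.savez(f"pics/{n}0.npz",p=p,d=d,E=m["extrinsics"])
E
```

```text
time_s 0.0
qpos [65.2568, 19.6375, 87.3792, 0.0024, 73.0759, -8.3653]
joint_vel [0.0169, 0.0838, 0.0585, -0.0255, -0.0177, -0.0755]
tau [0.0013, -43.3678, -24.6013, 0.0, 0.0079, -0.0]
tool_pos [0.1478, 0.5033, 0.2097]
tool_rot [[0.9594, -0.0007, 0.282], [-0.282, -0.0015, 0.9594], [-0.0003, -1.0, -0.0016]]
ft_force [0.3134, 0.6711, -0.2739]
ft_torque [0.0228, 0.009, 0.0254]
grip_width 0.0856
0.0187
side {'fovy': 53.6834, 'cx': 251.3456, 'cy': 193.7168, 'k1': -0.1035, 'extrinsics': [[-0.9943, -0.1066, 0.01, 0.5847], [-0.0641, 0.5183, -0.8528, 0.0866], [0.0857, -0.8485, -0.5222, 1.2265], [0.0, 0.0, 0.0, 1.0]]}
top {'fovy': 47.0506, 'cx': 257.277, 'cy': 186.3594, 'k1': -0.0976, 'extrinsics': [[-0.3375, -0.9413, -0.0062, 0.2751], [-0.9079, 0.3272, -0.2621, 0.5051], [0.2487, -0.0828, -0.965, 1.6756], [0.0, 0.0, 0.0, 1.0]]}
wrist {'fovy': 62.6619, 'cx': 258.0379, 'cy': 192.0173, 'k1': -0.0337, 'extrinsics': [[0.2821, 0.9594, -0.0017, -0.5232], [0.9178, -0.2694, 0.2915, -0.0389], [0.2792, -0.0838, -0.9566, 0.3806], [0.0, 0.0, 0.0, 1.0]]}
```

View pics/side0.png

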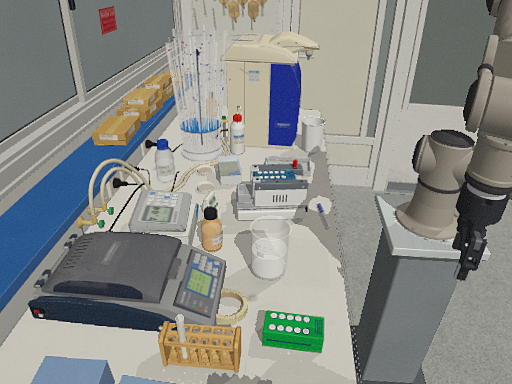

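View pics/top0.png

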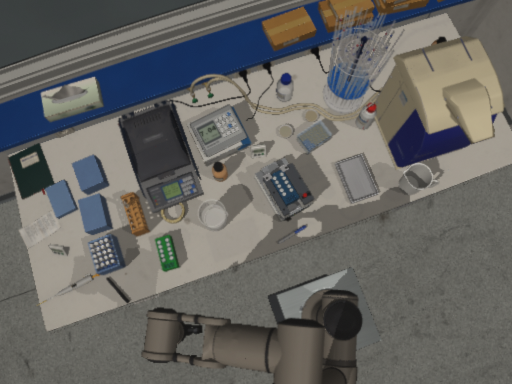

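View pics/wrist0.png

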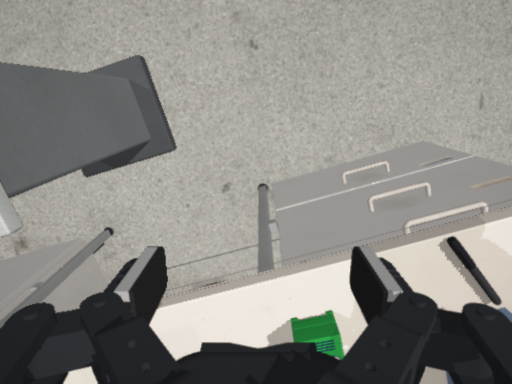

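Side view: the shaker is at about (275,185), with the red knob at (295,163). The look-alike green rack is at (293,330). In the top view the shaker is at (285,187), tray (357,177), beaker (213,215), amber bottle (219,170) and tip box (313,132). Next I'll zoom in and measure.

```bash
cat > h.py <<'E'
import numpy as np, cv2
def K(m):
    f=192/np.tan(np.radians(m["fovy"]/2)); return np.array([[f,0,m["cx"]],[0,f,m["cy"]],[0,0,1]])
def slopes(m,uv):
    uv=np.array(uv,float).reshape(-1,1,2)
    return cv2.undistortPoints(uv,K(m),np.array([m["k1"],0,0,0,0.])).reshape(-1,2)
def plane(m,uv,z):
    E=np.array(m["extrinsics"]);R,t=E[:3,:3],E[:3,3]; s=slopes(m,uv)
    d=np.c_[s,np.ones(len(s))]@R; c=-R.T@t
    return c+d*((z-c[2])/d[:,2])[:,None]
def depth(m,uv,d):
    E=np.array(m["extrinsics"]);R,t=E[:3,:3],E[:3,3]; s=slopes(m,uv)
    return (np.c_[s,np.ones(len(s))]*np.array(d)[:,None]-t)@R
def proj(m,P):
    E=np.array(m["extrinsics"]); p=np.atleast_2d(P)@E[:3,:3].T+E[:3,3]; s=p[:,:2]/p[:,2:]
    s=s*(1+m["k1"]*(s**2).sum(1))[:,None]; k=K(m)
    return s@k[:2,:2].T+k[:2,2]
E
python3 - <<'E'
import cv2,numpy as np
for n,(a,b,c,d) in dict(top=(190,100,400,240),side=(190,130,350,280)).items():
    p=cv2.imread(f"pics/{n}0.png")[b:d,a:c]
    cv2.imwrite(f"pics/{n}0z.png",cv2.resize(p,None,fx=3.7,fy=3.7,interpolation=cv2.INTER_CUBIC))
E
```

```text
(no output)
```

View pics/top0z.png

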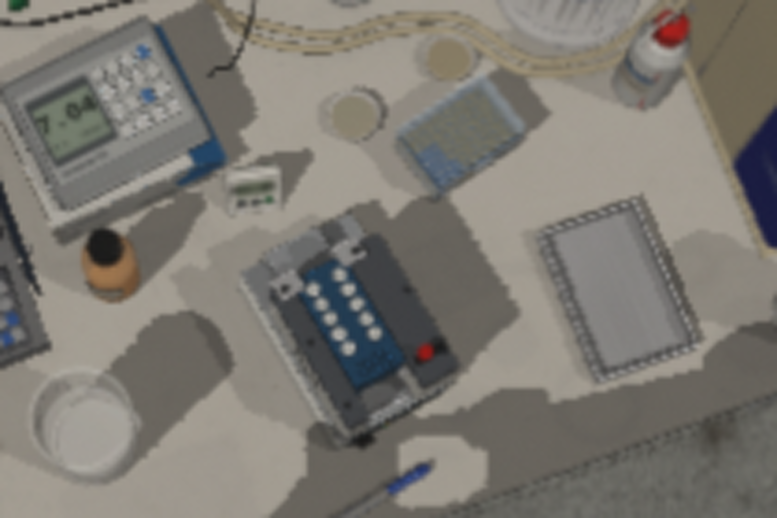

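View pics/side0z.png

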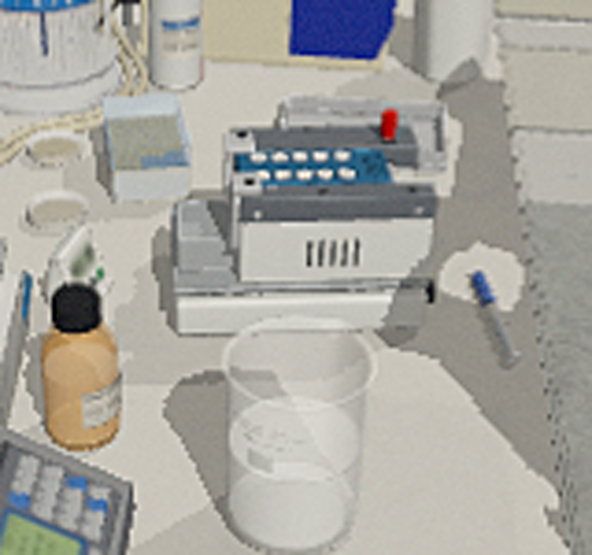

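The top zoom shows the carrier's blue top with its white caps centred near px (284,187), the red knob near (305,195), and the tray near (358,178). Now the measurements by mask.

```bash
python3 - <<'E'
from bench import r
import cv2,numpy as np
from h import *
mt=r.camera_model("top"); ms=r.camera_model("side")
p=np.load("pics/top0.npz")["p"]; d=np.load("pics/top0.npz")["d"]
hsv=cv2.cvtColor(p,cv2.COLOR_RGB2HSV)
# carrier: dark blue
roi=np.zeros(p.shape[:2],np.uint8); roi[150:225,250:325]=1
blue=((hsv[...,0]>95)&(hsv[...,0]<125)&(hsv[...,1]>110)&(roi>0)).astype(np.uint8)
k=cv2.morphologyEx(blue,cv2.MORPH_CLOSE,np.ones((7,7)))
cs,_=cv2.findContours(k,0,1); c=max(cs,key=cv2.contourArea); rr=cv2.minAreaRect(c); print("blue",rr)
P=plane(mt,cv2.boxPoints(rr),0.134); print(P.round(4))
for i in range(4): print(np.linalg.norm(P[i]-P[(i+1)%4]), np.degrees(np.arctan2(*(P[(i+1)%4]-P[i])[[1,0]])))
print("mean",P.mean(0))
# knob
for m,q,n,R in ((mt,p,"top",(150,225,250,325)),(ms,np.load("pics/side0.npz")["p"],"side",(150,180,280,310))):
    h=cv2.cvtColor(q,cv2.COLOR_RGB2HSV); a,b,c0,d0=R
    red=((h[...,0]<8)|(h[...,0]>172))&(h[...,1]>170)&(h[...,2]>90); z=np.zeros_like(red); z[a:b,c0:d0]=1; red&=z
    ys,xs=np.nonzero(red); print(n,"red",len(xs),xs.mean(),ys.mean(),xs.min(),xs.max(),ys.min(),ys.max(), plane(m,[[xs.mean(),ys.mean()]],0.15), plane(m,[[xs.mean(),ys.mean()]],0.161))
# white caps
wh=(hsv[...,2]>150)&(hsv[...,1]<60)&(k>0); 
ys,xs=np.nonzero(wh); print("caps",plane(mt,[[xs.mean(),ys.mean()]],0.134),len(xs))
# depth of tray, height map
vv,uu=np.mgrid[100:240,190:400]; uv=np.c_[uu.ravel(),vv.ravel()]
W=depth(mt,uv,d[100:240,190:400].ravel()); 
Z=W[:,2].reshape(140,210); np.save("pics/W.npy",W)
im=np.clip(Z*1000,0,200).astype(np.uint8)
cv2.imwrite("pics/z.png",cv2.resize(cv2.applyColorMap(im,cv2.COLORMAP_JET),None,fx=3.7,fy=3.7,interpolation=0))
print("knob region max",)
E
```

```text
blue ((283.88763427734375, 186.67977905273438), (33.6572265625, 15.406477928161621), 58.570438385009766)
[[ 0.5742  0.0398  0.134 ]
 [ 0.5873 -0.0188  0.134 ]
 [ 0.4584 -0.0413  0.134 ]
 [ 0.4462  0.0164  0.134 ]]
0.06004126380892724 -77.39771412911884
0.13080820605191842 -170.10872108692797
0.05897720233851992 101.96174186626207
0.13010323320432352 10.347245898612597
mean [ 0.51651764 -0.00095647  0.134     ]
top red 12 304.4166666666667 194.75 303 306 193 196 [[ 0.45679472 -0.05998457  0.15      ]] [[ 0.45458148 -0.0579757   0.161     ]]
side red 26 294.61538461538464 163.15384615384616 293 296 160 166 [[ 0.45371811 -0.05649133  0.15      ]] [[ 0.45427065 -0.03453782  0.161     ]]
caps [[0.52542392 0.00204002 0.134     ]] 37
knob region max
```

View pics/z.png

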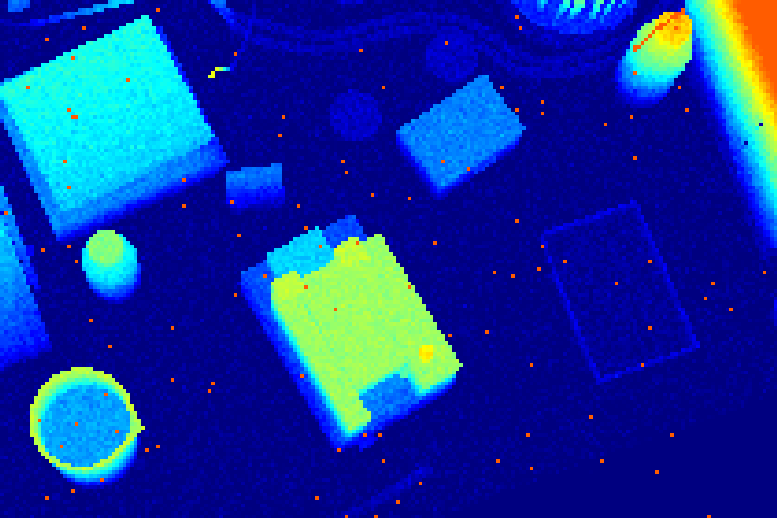

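```bash
python3 - <<'E'
from bench import r
import cv2,numpy as np
from h import *
mt=r.camera_model("top")
W=np.load("pics/W.npy"); 
def rect(sel,name,opn=None):
    P=W[sel]; rr=cv2.minAreaRect((P[:,:2]*1000).astype(np.float32)); print(name,len(P),rr, "z",np.median(P[:,2])); return P,rr
uu=(np.arange(190,400)[None,:]+0*np.arange(140)[:,None]).ravel(); vv=(np.arange(100,240)[:,None]+0*np.arange(210)[None]).ravel()
Z=W[:,2]
def comp(mask):
    m=mask.reshape(140,210).astype(np.uint8); n,l,s,c=cv2.connectedComponentsWithStats(m); return l.ravel(),s
# cheeks + carrier top
reg=(uu>255)&(uu<320)&(vv>150)&(vv<225)
l,s=comp((Z>0.124)&(Z<0.143)&reg); i=1+np.argmax(s[1:,4]); rect(l==i,"top plate"); 
l,s=comp((Z>0.006)&(Z<0.04)&(uu>330)&(uu<383)&(vv>150)&(vv<206)); i=1+np.argmax(s[1:,4]); rect(l==i,"tray rim")
l,s=comp((Z>0.05)&(Z<0.08)&(uu>296)&(uu<335)&(vv>118)&(vv<155)); i=1+np.argmax(s[1:,4]); rect(l==i,"tips")
l,s=comp((Z>0.12)&(uu>195)&(uu<232)&(vv>195)&(vv<230)); i=1+np.argmax(s[1:,4]); rect(l==i,"beaker")
l,s=comp((Z>0.11)&(uu>205)&(uu<230)&(vv>155)&(vv<185)); i=1+np.argmax(s[1:,4]); rect(l==i,"amber cap")
l,s=comp((Z>0.148)&(Z<0.18)&reg); 
for i in range(1,len(s)): print(s[i],W[l==i].mean(0))
yaw=np.radians(11); R=np.array([[np.cos(yaw),-np.sin(yaw)],[np.sin(yaw),np.cos(yaw)]])
E
```

```text
top plate 1270 ((507.7904357910156, -13.698097229003906), (172.7607879638672, 134.8475799560547), 9.775965690612793) z 0.13517204528244622
tray rim 761 ((476.5711364746094, -314.71563720703125), (142.92433166503906, 201.75148010253906), 87.69779968261719) z 0.010112761543894103
tips 556 ((697.0321044921875, -206.9088134765625), (85.71941375732422, 120.3606185913086), 15.298161506652832) z 0.06431143771665634
beaker 174 ((356.574951171875, 243.3310546875), (431.7656555175781, 105.09642791748047), 16.498355865478516) z 0.1404259481120379
amber cap 78 ((681.20703125, 209.65707397460938), (35.245269775390625, 33.5094108581543), 47.15340805053711) z 0.12845099392981058
[90 66  4  2  4] [ 0.58879582 -0.01779903  0.15018149]
[95 66  1  1  1] [ 0.58727673 -0.0315117   0.1494957 ]
[98 69  1  1  1] [ 0.57227369 -0.03806533  0.14922498]
[92 70  1  1  1] [ 0.57575351 -0.01488146  0.1511438 ]
[94 70  1  1  1] [ 0.5740099  -0.02251178  0.14811138]
[81 76  1  1  1] [0.56841144 0.03225966 0.14819254]
[77 78  1  1  1] [0.56585567 0.04934808 0.14923126]
[113  93   4   5  17] [ 0.45404525 -0.05853469  0.16022664]
```

```bash
python3 - <<'E'
from bench import r
import cv2,numpy as np
from h import *
mt=r.camera_model("top")
c=np.array([(540,234),(640,197),(700,347),(600,382)])/3.7+[190,100]
P=plane(mt,c,.022); print(P.round(4)); print(P.mean(0))
for i in range(4):
    d=P[(i+1)%4]-P[i]; print(np.linalg.norm(d),np.degrees(np.arctan2(d[1],d[0]))%180)
print("beaker",plane(mt,np.array([[87,415]])/3.7+[190,100],.142),"bottle",plane(mt,np.array([[105,246]])/3.7+[190,100],.128))
# cheek edges: refine yaw from height map median-filtered
W=np.load("pics/W.npy"); Z=cv2.medianBlur(W[:,2].reshape(140,210).astype(np.float32),3).ravel()
uu,vv=np.meshgrid(np.arange(190,400),np.arange(100,240)); uu=uu.ravel();vv=vv.ravel()
m=((Z>.126)&(Z<.146)&(uu>255)&(uu<320)&(vv>150)&(vv<225)).reshape(140,210).astype(np.uint8)
n,l,s,_=cv2.connectedComponentsWithStats(m); i=1+np.argmax(s[1:,4]); 
cs,_=cv2.findContours((l==i).astype(np.uint8),0,1); q=max(cs,key=cv2.contourArea).reshape(-1,2)+[190,100]
XY=plane(mt,q,.134)[:,:2]*1000
print(cv2.minAreaRect(XY.astype(np.float32)))
E
python3 - <<'E'
E
```

```text
[[ 0.5632 -0.255   0.022 ]
 [ 0.5655 -0.3785  0.022 ]
 [ 0.3827 -0.3719  0.022 ]
 [ 0.3841 -0.2522  0.022 ]]
[ 0.47387166 -0.31438676  0.022     ]
0.12353491379305835 91.07044241588618
0.18298163516468258 177.91729274264918
0.11968877783684238 89.33918314239422
0.1791946801532334 179.09912674885638
beaker [[0.51083307 0.28154141 0.142     ]] bottle [[0.67890688 0.20781554 0.128     ]]
((508.0973205566406, -13.002708435058594), (175.6134796142578, 133.43313598632812), 10.095124244689941)
```

{"op": "jog_arm", "data": {"moves": [[[0, 0, 0], [0, -30, 0], 1], [[0, 0, 0], [0, -30, 0], 1], [[0, 0, 0], [20, -25, -20], 1], [[0, 0, 0], [30, -20, -25], 1], [[0, -3, 0], [30, 0, -28], 0.5], [[0, -3, 0], [30, 0, -28], 0], [[0, -3, 0], [30, 0, -28], 0], [[0, -3, 0], [30, 0, -28], 0]]}}

```text
time_s: 0.82
tool_pos: [0.2765, 0.3122, 0.3145]
tool_rot: [[0.997, 0.0, 0.073], [-0.073, 0.0, 0.997], [0.0, -1.0, 0.0]]
ft_force: [1.4, 0.3, 0.4]
grip_width: 0.0388
```

{"op": "jog_arm", "data": {"moves": [[[0, 0, 0], [20, -2, -36], 0], [[0, 0, 0], [20, -2, -36], 0], [[0, 0, 0], [20, -2, -36], 0], [[0, 0, 0], [20, -2, -36], 0], [[0, 0, 0], [20, -2, -36], 0], [[0, 0, 0], [20, -2, -36], 0], [[0, -7.1, 0], [20, -2, -36], 0], [[0, -7.1, 0], [20, -2, -36], 0]]}}

```text
time_s: 1.48
tool_pos: [0.4127, 0.0254, 0.33]
tool_rot: [[0.99, 0.0, -0.14], [0.14, 0.0, 0.99], [0.0, -1.0, 0.0]]
ft_force: [1.4, 1.4, -0.2]
grip_width: 0.0001
```

{"op": "jog_arm", "data": {"moves": [[[0, 0, 0], [0, 0, 0], 0], [[0, 0, 0], [0, 0, 0], 0]]}}

```text
time_s: 1.65
tool_pos: [0.4132, 0.026, 0.3293]
tool_rot: [[0.991, -0.001, -0.131], [0.131, 0.0, 0.991], [-0.001, -1.0, 0.001]]
ft_force: [0.1, 1.2, -0.0]
grip_width: -0.0001
```

```bash
python3 - <<'E'
from bench import r
import cv2,numpy as np
o=r.get_obs(); m=r.camera_model("wrist")
p,d=r.get_image("wrist")
print(o["time_s"],o["tool_pos"],o["tool_rot"],o["ft_force"],np.abs(o["joint_vel"]).max())
cv2.imwrite("pics/w1.png",p[:,:,::-1])
np.savez("pics/w1.npz",p=p,d=d,**m)
E
```

```text
1.65 [0.41317002 0.02598497 0.32932088] [[ 9.91356032e-01 -1.26798048e-03 -1.31193023e-01]
 [ 1.31193562e-01  3.51296029e-04  9.91356710e-01]
 [-1.21093337e-03 -9.99999134e-01  5.14610314e-04]] [ 1.13219195e-01  1.24530031e+00 -7.67582480e-04] 3.1768039963821866
```

View pics/w1.png

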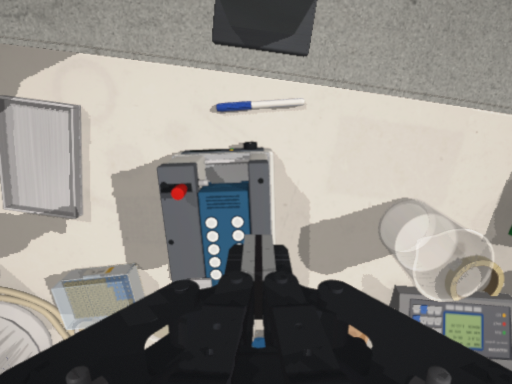

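The wrist view shows the shaker front at the top, with the red knob at (178,192), the carrier's blue top at columns 200–250 with its front edge near row 184, and the tray at upper left (0–80, 95–215). Next I'll measure the lines.

```bash
python3 - <<'E'
import cv2,numpy as np
from h import *
m=dict(np.load("pics/w1.npz")); p=m["p"]; d=m["d"]
hsv=cv2.cvtColor(p,cv2.COLOR_RGB2HSV)
cv2.imwrite("pics/w1z.png",cv2.resize(p[130:300,140:300,::-1],None,fx=3.5,fy=3.5,interpolation=cv2.INTER_CUBIC))
red=((hsv[...,0]<8)|(hsv[...,0]>172))&(hsv[...,1]>170)&(hsv[...,2]>90); red[:150]=0;red[240:]=0
ys,xs=np.nonzero(red); print("red",len(xs),xs.mean(),ys.mean(),xs.min(),xs.max(),ys.min(),ys.max(),plane(m,[[xs.mean(),ys.mean()]],.161))
b=((hsv[...,0]>95)&(hsv[...,0]<115)&(hsv[...,1]>110)).astype(np.uint8); b[:170]=0;b[262:]=0;b[:,:190]=0;b[:,262:]=0
b=cv2.morphologyEx(b,cv2.MORPH_CLOSE,np.ones((15,15)))
L=[];Rr=[]
for v in range(192,240,2):
    x=np.nonzero(b[v])[0]; L.append((x.min()-.5,v)); Rr.append((x.max()+.5,v))
F=[]
for u in range(206,246,2):
    y=np.nonzero(b[:,u])[0]; F.append((u,y.min()-.5))
for n,l in (("R",L),("L",Rr),("F",F)):
    P=plane(m,l,.134)[:,:2]; vx,vy,x0,y0=cv2.fitLine(P.astype(np.float32),cv2.DIST_HUBER,0,1e-4,1e-4).ravel()
    print(n,np.degrees(np.arctan2(vy,vx))%180,(x0,y0),np.abs((P-[x0,y0])@[-vy,vx]).max())
# depth samples
W=depth(m,[[u,v] for v in range(384) for u in range(512)],d.ravel()).reshape(384,512,3)
np.save("pics/w1W.npy",W)
for (u,v) in ((180,215),(225,192),(260,215),(178,192),(225,168),(40,150),(76,150),(40,212)): print((u,v),W[v,u].round(4))
E
```

```text
red 188 178.66489361702128 191.2712765957447 171 186 184 199 [[ 0.45095955 -0.05883818  0.161     ]]
R 9.484644 (np.float32(0.48537013), np.float32(-0.0382076)) 0.0016103304230988924
L 9.453017 (np.float32(0.47192174), np.float32(0.021615691)) 0.008708244532078274
F 100.62846 (np.float32(0.44207072), np.float32(-0.006668039)) 0.0027146127143893536
(180, 215) [ 0.4897 -0.0613  0.1348]
(225, 192) [ 0.4531 -0.0097  0.1355]
(260, 215) [0.4766 0.0355 0.1354]
(178, 192) [ 0.4519 -0.0595  0.1611]
(225, 168) [ 0.4416 -0.0184  0.0609]
(40, 150) [ 0.4639 -0.3181  0.0035]
(76, 150) [ 0.4535 -0.2526  0.0166]
(40, 212) [ 0.5617 -0.312   0.0229]
```

View pics/w1z.png

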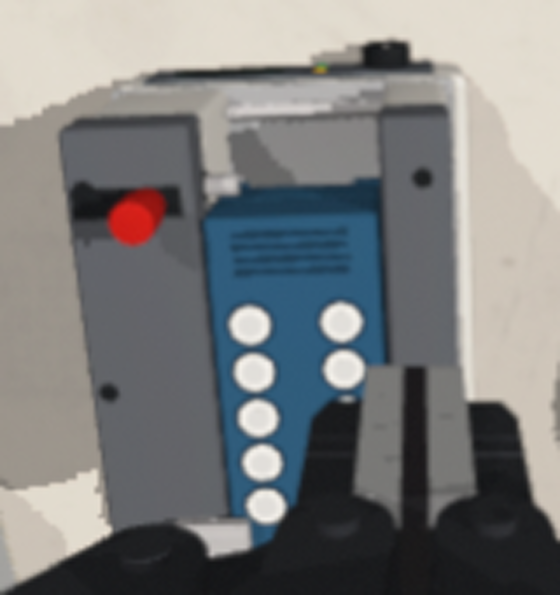

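```bash
python3 - <<'E'
import cv2,numpy as np
from h import *
m=dict(np.load("pics/w1.npz"))
z=lambda a: np.array(a)/3.5+[140-.4,130-.4]
P=plane(m,z([(62,128),(197,117),(381,109),(447,104),(206,223),(381,206)]),.134); print(P.round(4))
d=P[3]-P[0]; print(np.degrees(np.arctan2(d[1],d[0])),np.linalg.norm(d))
d=P[5]-P[4]; print(np.degrees(np.arctan2(d[1],d[0])),np.linalg.norm(d))
T=plane(m,[(79.5,105),(76.5,216.5)],.022); print(T)
# side edges of cheeks right outer: zoom (62,128)->(108,525)
Q=plane(m,z([(62,128),(108,520),(197,117),(228,515),(447,110),(458,365)]),.134)
for i in (0,2,4): d=Q[i+1]-Q[i]; print(np.degrees(np.arctan2(d[1],d[0])))
for yaw in (9.5,10,10.5):
    a=np.radians(yaw); X=np.array([np.cos(a),np.sin(a)]);Y=np.array([-X[1],X[0]])
    c=P[[0,3],:2].mean(0)+.066*X+.010*Y
    f=P[[4,5],:2].mean(0)+.033*X; print(yaw,"edge from cheeks",c,"from carrier",f)
E
```

```text
[[ 0.4326 -0.0915  0.134 ]
 [ 0.423  -0.0469  0.134 ]
 [ 0.4123  0.0134  0.134 ]
 [ 0.4078  0.0348  0.134 ]
 [ 0.4594 -0.0411  0.134 ]
 [ 0.4455  0.0174  0.134 ]]
101.0907622411523 0.12867776894454358
103.2968093993579 0.06017885919203952
[[ 0.38453243 -0.24243606  0.022     ]
 [ 0.56183016 -0.25260448  0.022     ]]
8.719779993799131
8.582478430440794
10.455142946657151
9.5 edge from cheeks [ 0.4836421  -0.00759807] from carrier [ 0.48501117 -0.00638725]
10 edge from cheeks [ 0.48345856 -0.00704521] from carrier [ 0.4849624  -0.00610343]
10.5 edge from cheeks [ 0.4832702  -0.00649397] from carrier [ 0.48491115 -0.00582005]
```

```bash
cat > g.py <<'E'
from bench import r
import numpy as np,sys
EDGE=np.array([.4845,-.0065]); a=np.radians(10.2); X=np.array([np.cos(a),np.sin(a)]);Y=np.array([-X[1],X[0]])
def w(x,y,z): return np.r_[EDGE+x/1000*X+y/1000*Y, z/1000]   # shaker mm -> world
def s(p): d=np.array(p[:2])-EDGE; return np.r_[d@X,d@Y,p[2]]*1000
def rep(t=None):
    o=r.get_obs(); R=np.array(o["tool_rot"]); p=np.array(o["tool_pos"])
    print("t",o["time_s"],"shaker mm",s(p).round(1),"yaw",np.degrees(np.arctan2(-R[0,2],R[1,2])).round(2),"pitch",np.degrees(np.arcsin(np.clip(np.r_[X,0]@R[:,1],-1,1))).round(2),"F",(np.array([[*X,0],[*Y,0],[0,0,1]])@o["ft_force"]).round(2),"g",o["grip_width"])
    if t is not None: print("tool-axes move mm",(R.T@(t-p)*1000).round(1))
if __name__=="__main__":
    v=[float(q) for q in sys.argv[1:]]; rep(w(*v) if v else None)
E
python3 g.py -41 -20 200
```

```text
t 1.7 shaker mm [-64.8  45.8 329.4] yaw 7.62 pitch -0.06 F [-1.28  0.56  0.03] g 4.810875127125253e-05
tool-axes move mm [ 26.9 129.4 -64.8]
```

{"op": "jog_arm", "data": {"moves": [[[0, -2.7, 0], [6, 30, -16], 0], [[0, 0, 0], [6, 30, -16], 0], [[0, 0, 0], [6, 30, -16], 0], [[0, 0, 0], [6, 30, -16], 0], [[0, 0, 0], [0, 0, 0], 0], [[0, 0, 0], [0, 0, 0], 0]]}}

```text
time_s: 2.2
tool_pos: [0.4464, -0.0303, 0.2091]
tool_rot: [[0.983, -0.003, -0.182], [0.182, 0.001, 0.983], [-0.003, -1.0, 0.002]]
ft_force: [0.1, 1.2, -0.4]
grip_width: -0.0001
```

```bash
python3 g.py -41 -20 147; python3 - <<'E'
from bench import r
import cv2
p,d=r.get_image("wrist"); cv2.imwrite("pics/w2.png",p[:,:,::-1])
E
```

```text
t 2.2 shaker mm [-41.7 -16.7 209.1] yaw 10.48 pitch -0.18 F [ 0.33  1.13 -0.39] g -0.0001252600916846687
tool-axes move mm [ 0.9 62.1 -3.4]
```

View pics/w2.png

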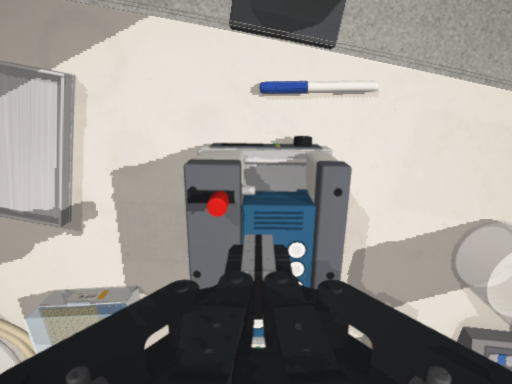

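The picture shows the carrier edges parallel to the tool axes, with the knob at (217,204) to the left of the fingertip at (258,237). I'll go down beside the knob.

{"op": "jog_arm", "data": {"moves": [[[0, 0, 0], [0, 20, 0], 0], [[0, 0, 0], [1, 20, 0], 0], [[0, 0, 0], [0, 14, 0], 0], [[0, 0, 0], [0, 8, 0], 0], [[0, 0, 0], [0, 0, 0], 0], [[0, 0, 0], [0, 0, 0], 0]]}}

```text
time_s: 2.75
tool_pos: [0.449, -0.0308, 0.1492]
tool_rot: [[0.983, 0.002, -0.183], [0.183, -0.0, 0.983], [0.002, -1.0, -0.001]]
ft_force: [0.2, -0.0, -0.4]
grip_width: 0.0002
```

{"op": "jog_arm", "data": {"moves": [[[0, 0, 0], [0, 0, -4], 0], [[0, 0, 0], [0, 0, -4], 0], [[0, 0, 0], [0, 0, -4], 0], [[0, 0, 0], [0, 0, -3], 0], [[0, 0, 0], [0, 0, -3], 0], [[0, 0, 0], [0, 0, -3], 0], [[0, 0, 0], [0, 0, -3], 0], [[0, 0, 0], [0, 0, 0], 0]]}}

```text
time_s: 3.42
tool_pos: [0.4529, -0.0556, 0.1478]
tool_rot: [[0.983, 0.0, -0.182], [0.182, -0.0, 0.983], [0.0, -1.0, -0.0]]
ft_force: [0.3, -0.4, 0.0]
grip_width: 0.0001
```

```bash
python3 g.py -41 -48 147; python3 - <<'E'
from bench import r
import cv2
p,d=r.get_image("wrist"); cv2.imwrite("pics/w3.png",p[:,:,::-1])
E
```

```text
t 3.4167 shaker mm [-39.8 -42.7 147.8] yaw 10.48 pitch 0.01 F [ 0.23 -0.4   0.02] g 0.00014035554702750063
tool-axes move mm [-1.3  0.8 -5.3]
```

View pics/w3.png

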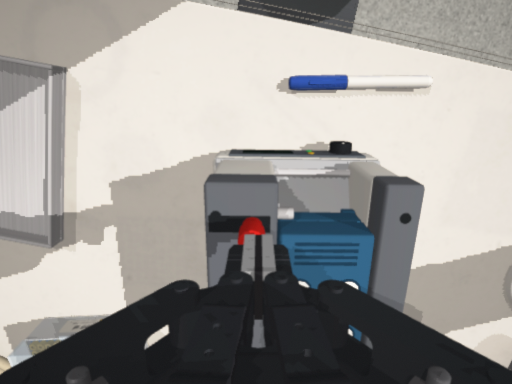

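```bash
python3 - <<'E'
from bench import r
import cv2,numpy as np
from h import *; from g import *
m=r.camera_model("wrist")
p=cv2.imread("pics/w3.png")[:,:,::-1]; hsv=cv2.cvtColor(np.ascontiguousarray(p),cv2.COLOR_RGB2HSV)
red=((hsv[...,0]<8)|(hsv[...,0]>172))&(hsv[...,1]>150)&(hsv[...,2]>80); red[:180]=0;red[260:]=0
ys,xs=np.nonzero(red); print(xs.min(),xs.max(),ys.min(),ys.max())
for y in (-45,-50,-55,-60,-65):
  for z in (135,161): print(y,z,proj(m,w(-41,y,z)).round(1))
print("tip",proj(m,np.array(r.get_obs()["tool_pos"])).round(1))
p,d=r.get_image("top"); cv2.imwrite("pics/t3.png",cv2.resize(p[140:230,245:335,::-1],None,fx=6,fy=6,interpolation=cv2.INTER_CUBIC))
E
```

```text
238 264 217 244
-45 135 [[256.  221.8]]
-45 161 [[255.6 240.6]]
-50 135 [[247.7 221.7]]
-50 161 [[246.1 240.5]]
-55 135 [[239.5 221.7]]
-55 161 [[236.7 240.5]]
-60 135 [[231.2 221.7]]
-60 161 [[227.2 240.4]]
-65 135 [[223.  221.6]]
-65 161 [[217.7 240.4]]
tip [[260.4 232.2]]
```

View pics/t3.png

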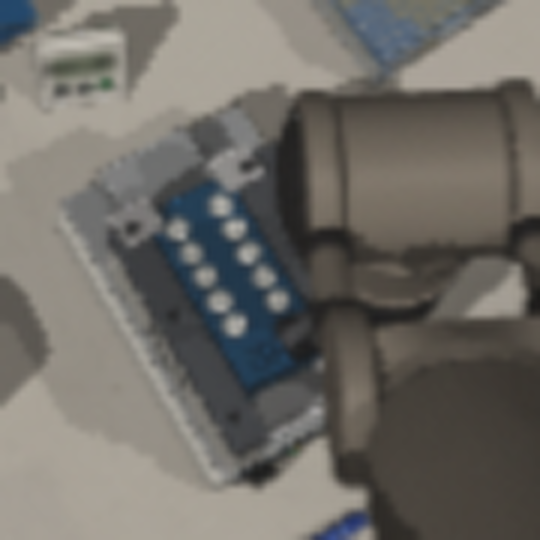

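```bash
python3 - <<'E'
import cv2
p=cv2.imread("pics/w3.png")
cv2.imwrite("pics/w3z.png",cv2.resize(p[165:305,190:330],None,fx=4.2,fy=4.2,interpolation=cv2.INTER_CUBIC))
from bench import r
p,d=r.get_image("side"); cv2.imwrite("pics/s3z.png",cv2.resize(p[120:220,225:345,::-1],None,fx=6,fy=6,interpolation=cv2.INTER_CUBIC))
E
```

```text
(no output)
```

View pics/w3z.png

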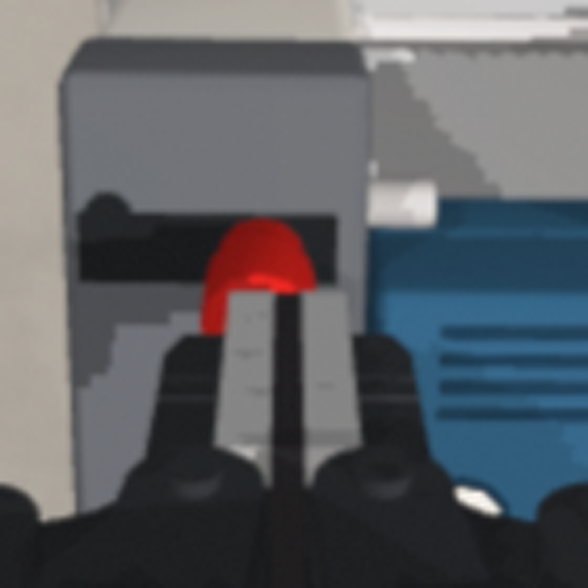

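View pics/s3z.png

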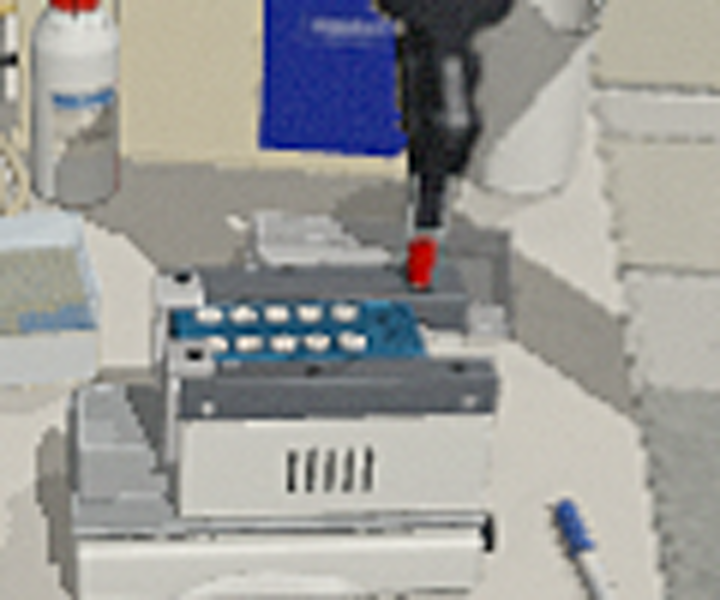

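```bash
python3 - <<'E'
from bench import r
import cv2,numpy as np
from h import *; from g import *
m=r.camera_model("wrist"); o=r.get_obs()
p,d=r.get_image("wrist")
print(o["time_s"],s(o["tool_pos"]),o["qpos"])
for uv in [(250,235),(250,237),(250,240),(268,237),(268,245),(250,250),(259,245),(250,225),(245,228),(240,235),(238,245),(280,250),(220,250),(310,240)]:
    q=depth(m,[uv],[d[uv[1],uv[0]]])[0]; print(uv,d[uv[1],uv[0]],s(q).round(1))
E
```

```text
3.5667 [-39.89170157 -42.05383759 147.77826584] [-1.65737118e+01  1.62484664e+01  1.03122558e+02  1.13491129e-02
  6.06432156e+01 -1.17076833e+02]
(250, 235) 0.14981504 [-50.8 -47.3 175.2]
(250, 237) 0.14845109 [-50.4 -47.2 176.7]
(250, 240) 0.14371847 [-51.1 -47.1 181.4]
(268, 237) 0.14832756 [-50.5 -38.7 176.8]
(268, 245) 0.13895191 [-51.2 -39.  186.4]
(250, 250) 0.13495399 [-50.9 -46.9 190.7]
(259, 245) 0.14023988 [-50.6 -43.  185.2]
(250, 225) 0.17189069 [-46.7 -47.8 153.3]
(245, 228) 0.16810565 [-46.6 -50.4 157.3]
(240, 235) 0.164728 [-44.4 -52.8 161.5]
(238, 245) 0.1485659 [-46.7 -52.9 177.7]
(280, 250) 0.14374408 [-46.8 -33.4 182.7]
(220, 250) 0.1963963 [-22.  -67.  135.2]
(310, 240) 0.19417517 [-29.2 -11.3 135.4]
```

```bash
python3 - <<'E'
from bench import r
import cv2,numpy as np
from h import *; from g import *
m=r.camera_model("side"); o=r.get_obs(); p=np.array(o["tool_pos"])
for dz in (0,.013,.027): print(dz,proj(m,p+[0,0,dz]), (proj(m,p+[0,0,dz])-[225,120])*6)
print("knob",(proj(m,w(-41,-47,161))-[225,120])*6,(proj(m,w(-41,-47,135))-[225,120])*6)
E
```

```text
0 [[294.88112228 163.98826786]] [[419.28673369 263.92960717]]
0.013 [[295.15377355 160.41148084]] [[420.92264133 242.46888501]]
0.027 [[295.44973603 156.51733162]] [[422.69841616 219.1039897 ]]
knob [[421.42237909 238.02083251]] [[418.17100967 280.6173811 ]]
```

The side view and the wrist depth agree that the closed fingertips end well above the knob top, about 27 mm above the reported TCP. The knob is still in the locked position at y≈-47. I'll move back over the carrier and go down carefully to test this.

{"op": "jog_arm", "data": {"moves": [[[0, 0, 0], [0, 0, 12], 0], [[0, 0, 0], [0, 0, 11], 0], [[0, 0, 0], [0, 4, 0], 0], [[0, 0, 0], [0, 4, 0], 0], [[0, 0, 0], [0, 2, 0], 0], [[0, 0, 0], [0, 2, 0], 0], [[0, 0, 0], [0, 1, 0], 0], [[0, 0, 0], [0, 1, 0], 0]]}}

```text
time_s: 4.28
tool_pos: [0.4486, -0.0326, 0.1336]
tool_rot: [[0.983, -0.0, -0.182], [0.182, 0.0, 0.983], [-0.0, -1.0, 0.0]]
ft_force: [0.8, -0.6, 0.4]
grip_width: -0.0001
```

{"op": "jog_arm", "data": {"moves": [[[0, 0, 0], [0, 1, 0], 0], [[0, 0, 0], [0, 1, 0], 0], [[0, 0, 0], [0, 1, 0], 0]]}}

```text
time_s: 4.53
tool_pos: [0.4486, -0.0325, 0.1308]
tool_rot: [[0.983, 0.0, -0.182], [0.182, 0.0, 0.983], [0.0, -1.0, 0.0]]
ft_force: [-0.2, -0.3, -0.1]
grip_width: -0.0002
```

```bash
python3 - <<'E'
from bench import r
import cv2,numpy as np
from h import *; from g import *
m=r.camera_model("wrist"); rep()
p,d=r.get_image("wrist")
cv2.imwrite("pics/w4z.png",cv2.resize(p[165:305,190:330,::-1],None,fx=4.2,fy=4.2,interpolation=cv2.INTER_CUBIC))
for uv in [(250,235),(250,237),(250,240),(268,237),(268,240),(259,237),(259,240)]:
    q=depth(m,[uv],[d[uv[1],uv[0]]])[0]; print(uv,d[uv[1],uv[0]],s(q).round(1))
E
```

```text
t 4.5333 shaker mm [-39.9 -19.2 130.8] yaw 10.5 pitch 0.01 F [-0.29 -0.22 -0.14] g -0.0002217348946524377
(250, 235) 0.14896582 [-51.1 -24.4 158.9]
(250, 237) 0.14749315 [-50.9 -24.4 160.6]
(250, 240) 0.14426884 [-50.9 -24.3 163.9]
(268, 237) 0.14654535 [-51.3 -16.  161.4]
(268, 240) 0.14425346 [-51.  -16.  163.9]
(259, 237) 0.14765833 [-50.8 -20.1 160.4]
(259, 240) 0.14419138 [-51.  -20.1 164. ]
```

View pics/w4z.png

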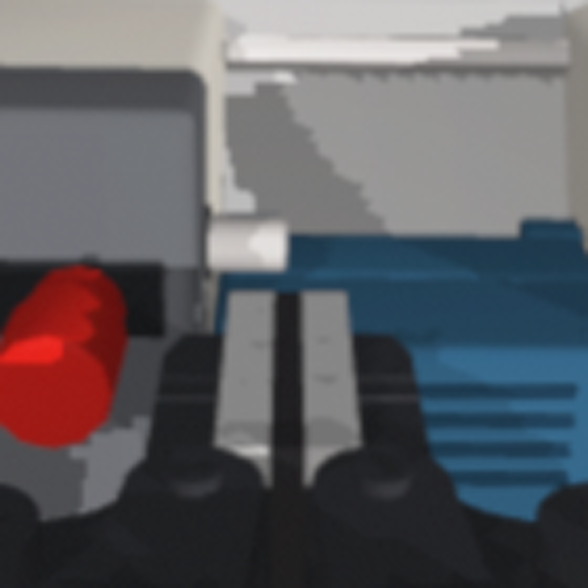

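Contact-free at 130.8, so the offset is confirmed: the tip is about 27 mm above the reported TCP. I'll lower to a tip height of about 147 mm and push the knob.

{"op": "jog_arm", "data": {"moves": [[[0, 0, 0], [0, 4, 0], 0], [[0, 0, 0], [0, 4, 0], 0], [[0, 0, 0], [0, 3, 0], 0], [[0, 0, 0], [0, 0, -3], 0], [[0, 0, 0], [0, 0, -3], 0], [[0, 0, 0], [0, 0, -2], 0], [[0, 0, 0], [0, 0, -2], 0], [[0, 0, 0], [0, 0, -2], 0]]}}

```text
time_s: 5.25
tool_pos: [0.4506, -0.0443, 0.1198]
tool_rot: [[0.983, -0.0, -0.182], [0.182, 0.0, 0.983], [-0.0, -1.0, 0.001]]
ft_force: [0.1, 1.9, -1.4]
grip_width: -0.0003
```

{"op": "jog_arm", "data": {"moves": [[[0, 0, 0], [0, 0, -2], 0], [[0, 0, 0], [0, 0, -2], 0], [[0, 0, 0], [0, 0, -2], 0], [[0, 0, 0], [0, 0, -1], 0], [[0, 0, 0], [0, 0, -1], 0], [[0, 0, 0], [0, 0, 0], 0]]}}

```text
time_s: 5.75
tool_pos: [0.4522, -0.0522, 0.1199]
tool_rot: [[0.983, 0.0, -0.182], [0.182, -0.0, 0.983], [0.0, -1.0, -0.0]]
ft_force: [-0.8, -0.1, -0.6]
grip_width: -0.0001
```

```bash
python3 - <<'E'
from bench import r
import cv2,numpy as np
from h import *; from g import *
m=r.camera_model("wrist"); rep()
p,d=r.get_image("wrist")
cv2.imwrite("pics/w5z.png",cv2.resize(p[165:305,190:330,::-1],None,fx=4.2,fy=4.2,interpolation=cv2.INTER_CUBIC))
E
```

```text
t 5.75 shaker mm [-39.9 -39.3 119.9] yaw 10.5 pitch 0.0 F [-0.8   0.08 -0.63] g -5.4387254623085135e-05
```

View pics/w5z.png

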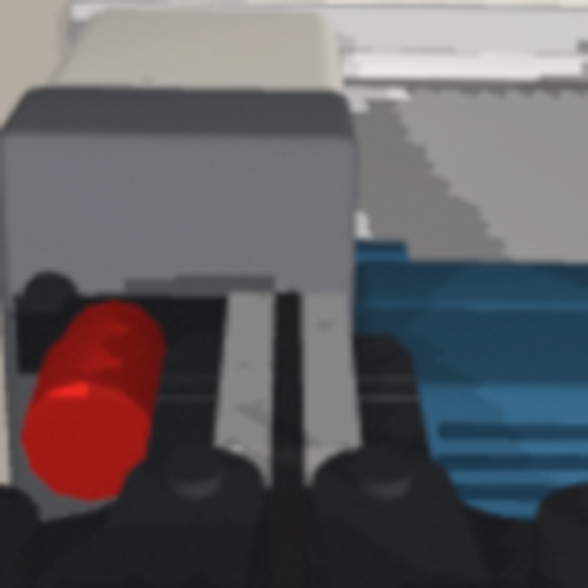

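The knob is being pushed and the bolt end is no longer visible in the nest. Some slot remains on the left, so I'll push further, up to the stop.

{"op": "jog_arm", "data": {"moves": [[[0, 0, 0], [0, 0, -2], 0], [[0, 0, 0], [0, 0, -2], 0], [[0, 0, 0], [0, 0, -1], 0], [[0, 0, 0], [0, 0, 0], 0]]}}

```text
time_s: 6.13
tool_pos: [0.453, -0.0562, 0.1199]
tool_rot: [[0.983, -0.0, -0.182], [0.182, 0.002, 0.983], [-0.0, -1.0, 0.002]]
ft_force: [-1.3, 6.0, 1.3]
grip_width: -0.0001
```

```bash
python3 - <<'E'
from bench import r
import cv2,numpy as np
from h import *; from g import *
m=r.camera_model("wrist"); rep()
p,d=r.get_image("wrist")
cv2.imwrite("pics/w6z.png",cv2.resize(p[165:305,190:330,::-1],None,fx=4.2,fy=4.2,interpolation=cv2.INTER_CUBIC))
hsv=cv2.cvtColor(p,cv2.COLOR_RGB2HSV)
red=((hsv[...,0]<8)|(hsv[...,0]>172))&(hsv[...,1]>170)&(hsv[...,2]>90); red[:180]=0; red[300:]=0
W=depth(m,np.argwhere(red)[:,::-1],d[red]); S=np.array([s(q) for q in W]); t=np.abs(S[:,2]-161)<2; print(S[t].mean(0),S[t].min(0),S[t].max(0),t.sum())
E
```

```text
t 6.1333 shaker mm [-39.8 -43.3 119.9] yaw 10.48 pitch -0.0 F [-0.18  6.14  1.27] g -9.589407796426936e-05
[-41.11216066 -65.56419096 161.06876667] [-47.9097518  -72.01462456 159.00925636] [-32.82827386 -59.17378842 162.72499814] 687
```

View pics/w6z.png

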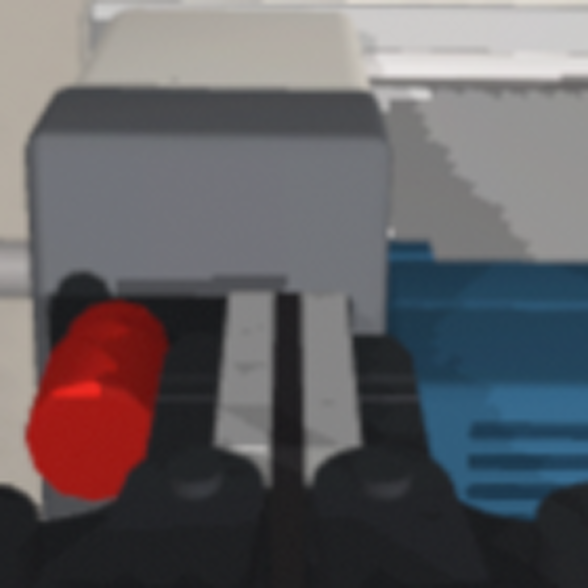

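The bolt is fully drawn: knob y -65.6 mm (20 mm travel), 6 N at the stop. Now I'll lift and go behind the carrier.

{"op": "jog_arm", "data": {"moves": [[[0, 0, 0], [0, 0, 6], 0], [[0, 0, 0], [0, -25, 4], 0], [[0, 0, 0], [0, -30, 4], 0], [[0, 0, 0], [30, -10, 10], 0], [[0, 0, 0], [38, 0, 10], 0], [[0, 0, 0], [38, 0, 9], 0], [[0, 0, 0], [38, 0, 0], 0], [[0, 0, 0], [14, 0, 0], 0]]}}

```text
time_s: 6.85
tool_pos: [0.6047, 0.0155, 0.1847]
tool_rot: [[0.983, 0.004, -0.184], [0.184, -0.0, 0.983], [0.003, -1.0, -0.001]]
ft_force: [-1.3, -0.3, -1.5]
grip_width: 0.0
```

{"op": "jog_arm", "data": {"moves": [[[0, 0, 0], [0, 0, 0], 0], [[0, 0, 0], [0, 0, 0], 0]]}}

```text
time_s: 7.02
tool_pos: [0.6006, 0.0143, 0.1841]
tool_rot: [[0.983, -0.001, -0.183], [0.183, -0.0, 0.983], [-0.001, -1.0, -0.0]]
ft_force: [-0.3, -0.3, 0.4]
grip_width: -0.0003
```

```bash
python3 - <<'E'
from bench import r
import cv2,numpy as np
from h import *; from g import *
m=r.camera_model("wrist"); rep(w(118,0,95))
p,d=r.get_image("wrist")
cv2.imwrite("pics/w7.png",p[:,:,::-1]); np.savez("pics/w7.npz",p=p,d=d,**m)
E
```

```text
t 7.0167 shaker mm [ 1.180e+02 -1.000e-01  1.841e+02] yaw 10.54 pitch -0.05 F [-0.33 -0.24  0.37] g -0.0002617924151100549
tool-axes move mm [ 0.1 89.1  0.1]
```

View pics/w7.png

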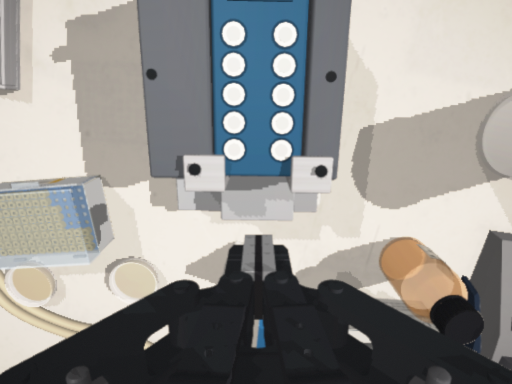

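The wrist view shows the clips at (204,172) and (312,173), the gap at columns 225–292, and the carrier's rear edge at row ≈178. The fingertip is centred in the gap. Checking the rear edge.

```bash
python3 - <<'E'
import cv2,numpy as np
from h import *; from g import s
m=dict(np.load("pics/w7.npz")); p=m["p"]; d=m["d"]
hsv=cv2.cvtColor(p,cv2.COLOR_RGB2HSV)
for u in (235,250,265,280):
    b=(hsv[:,u,0]>95)&(hsv[:,u,0]<115)&(hsv[:,u,1]>110); b[200:]=0; v=np.nonzero(b)[0].max()+.5
    print(u,v,s(plane(m,[[u,v]],.134)[0]).round(1))
for uv in ((225,172),(292,172)): print(s(plane(m,[uv],.142)[0]).round(1))
print(s(plane(m,[(240,95)],.134)[0]),)
for v in (60,100,140):
    b=np.nonzero((hsv[v,:,0]>95)&(hsv[v,:,0]<115)&(hsv[v,:,1]>110)&(np.arange(512)>190)&(np.arange(512)<330))[0]; print(s(plane(m,[(b.min()-.5,v)],.134)[0]).round(1),s(plane(m,[(b.max()+.5,v)],.134)[0]).round(1))
for uv in ((260,200),(200,195),(160,185),(254,236)): print(uv,s(depth(m,[uv],[d[uv[1],uv[0]]])[0]).round(1))
E
```

```text
235 174.5 [ 96.6 -17.8 134. ]
250 174.5 [ 96.5  -7.3 134. ]
265 175.5 [ 97.2   3.3 134. ]
280 175.5 [ 97.1  13.8 134. ]
[ 92.9 -23.9 142. ]
[ 92.7  21.2 142. ]
[ 43.12317135 -13.72289124 134.        ]
[ 21.8 -31.6 134. ] [ 21.4  28.1 134. ]
[ 46.3 -31.8 134. ] [ 46.   27.9 134. ]
[ 72.5 -32.  134. ] [ 72.2  27.7 134. ]
(260, 200) [131.    0.2  86.5]
(200, 195) [138.  -59.   50.9]
(160, 185) [ 141.8 -114.     1.5]
(254, 236) [107.2  -3.4 212.5]
```

{"op": "jog_arm", "data": {"moves": [[[0, 0, 0], [2, 25, 0], 0], [[0, 0, 0], [0, 25, 0], 0], [[0, 0, 0], [0, 15, 0], 0], [[0, 0, 0], [0, 0, 0], 0], [[0, 0, 0], [0, 0, 0], 0]]}}

```text
time_s: 7.48
tool_pos: [0.6016, 0.0141, 0.1201]
tool_rot: [[0.983, -0.001, -0.182], [0.182, -0.0, 0.983], [-0.001, -1.0, 0.0]]
ft_force: [-0.5, -0.4, 0.8]
grip_width: 0.0001
```

```bash
python3 g.py 118 0 95
```

```text
t 7.4833 shaker mm [118.9  -0.5 120.1] yaw 10.47 pitch -0.06 F [-0.6  -0.33  0.78] g 6.245277191367784e-05
tool-axes move mm [-0.9 25.1  0.5]
```

{"op": "jog_arm", "data": {"moves": [[[0, 0, 0], [0, 13, -1], 0], [[0, 0, 0], [0, 12, 0], 0], [[0, 0, 0], [-3, 0, 0], 0], [[0, 0, 0], [-3, 0, 0], 0], [[0, 0, 0], [-3, 0, 0], 0], [[0, 0, 0], [-2, 0, 0], 0], [[0, 0, 0], [-2, 0, 0], 0], [[0, 0, 0], [-2, 0, 0], 0]]}}

```text
time_s: 8.15
tool_pos: [0.5895, 0.0108, 0.0963]
tool_rot: [[0.983, 0.004, -0.182], [0.182, -0.0, 0.983], [0.004, -1.0, -0.001]]
ft_force: [3.8, 1.4, 3.4]
grip_width: -0.0002
```

{"op": "jog_arm", "data": {"moves": [[[0, 0, 0], [-2, 0, 0], 0], [[0, 0, 0], [-2, 0, 0], 0], [[0, 0, 0], [-2, 0, 0], 0], [[0, 0, 0], [-2, 0, 0], 0], [[0, 0, 0], [-2, 0, 0], 0], [[0, 0, 0], [-2, 0, 0], 0]]}}

```text
time_s: 8.65
tool_pos: [0.5763, 0.0086, 0.095]
tool_rot: [[0.983, 0.001, -0.182], [0.182, 0.0, 0.983], [0.001, -1.0, -0.0]]
ft_force: [4.3, 0.6, 3.7]
grip_width: 0.0001
```

```bash
python3 g.py 86 -1.5 95; python3 - <<'E'
from bench import r
import cv2
p,d=r.get_image("wrist"); cv2.imwrite("pics/w8.png",p[:,:,::-1])
E
```

```text
t 8.65 shaker mm [93.  -1.4 95. ] yaw 10.51 pitch 0.03 F [ 4.34 -0.22  3.72] g 0.00013848950803015892
tool-axes move mm [-7. -0. -0.]
```

View pics/w8.png

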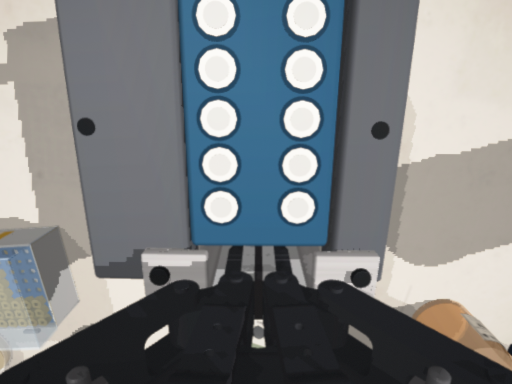

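The carrier is sliding with about 4 N, and its rear edge has cleared the clips. I'll push the remaining ~7 mm to the stop.

{"op": "jog_arm", "data": {"moves": [[[0, 0, 0], [-2, 0, 0], 0], [[0, 0, 0], [-2, 0, 0], 0], [[0, 0, 0], [-1.5, 0, 0], 0], [[0, 0, 0], [-1, 0, 0], 0], [[0, 0, 0], [0, 0, 0], 0]]}}

```text
time_s: 9.12
tool_pos: [0.5695, 0.0074, 0.0948]
tool_rot: [[0.983, -0.001, -0.182], [0.182, 0.0, 0.983], [-0.001, -1.0, 0.0]]
ft_force: [2.6, 0.2, 3.9]
grip_width: -0.0001
```

```bash
python3 g.py 86 -1.5 95
```

```text
t 9.1167 shaker mm [86.1 -1.4 94.8] yaw 10.51 pitch -0.03 F [ 2.59 -0.24  3.9 ] g -7.279686861599831e-05
tool-axes move mm [-0.1 -0.2 -0.1]
```

{"op": "jog_arm", "data": {"moves": [[[0, 0, 0], [-1, 0, 0], 0], [[0, 0, 0], [-1, 0, 0], 0], [[0, 0, 0], [0, 0, 0], 0]]}}

```text
time_s: 9.37
tool_pos: [0.5692, 0.0073, 0.0953]
tool_rot: [[0.983, 0.003, -0.182], [0.182, 0.0, 0.983], [0.003, -1.0, -0.0]]
ft_force: [8.0, 3.0, 3.1]
grip_width: 0.0
```

```bash
python3 g.py 86 -1.5 95;python3 - <<'E'
from bench import r
import cv2,numpy as np
from h import *; from g import *
m=r.camera_model("wrist"); p,d=r.get_image("wrist")
hsv=cv2.cvtColor(p,cv2.COLOR_RGB2HSV)
for u in (205,215,305,315):
    b=(hsv[:,u,0]>95)&(hsv[:,u,0]<115)&(hsv[:,u,1]>110); b[330:]=0; v=np.nonzero(b)[0].max()+.5
    print(u,v,s(plane(m,[[u,v]],.134)[0]).round(1))
E
```

```text
t 9.3667 shaker mm [85.8 -1.4 95.3] yaw 10.5 pitch 0.18 F [8.4  1.52 3.08] g 2.1545250325222127e-05
tool-axes move mm [ 0.2  0.3 -0.1]
205 244.5 [ 74.3 -26.2 134. ]
215 244.5 [ 74.2 -21.8 134. ]
305 245.5 [ 74.5  17.9 134. ]
315 245.5 [ 74.5  22.3 134. ]
```

At the stop (8 N, rear edge at x≈74.5). I'll back off, lift, and go to the press area.

{"op": "jog_arm", "data": {"moves": [[[0, 0, 0], [4, 0, 0], 0], [[0, 0, 0], [2, -25, 0], 0], [[0, 0, 0], [0, -35, 0], 0], [[0, 0, 0], [-25, -15, 0], 0], [[0, 0, 0], [-35, 0, 0], 0], [[0, 0, 0], [-35, 0, 0], 0], [[0, 0, 0], [-30, 0, 0], 0], [[0, 0, 0], [-13, 0, 0], 0]]}}

```text
time_s: 10.08
tool_pos: [0.4326, -0.0168, 0.1687]
tool_rot: [[0.983, -0.007, -0.182], [0.182, 0.001, 0.983], [-0.007, -1.0, 0.002]]
ft_force: [1.7, -0.8, 0.0]
grip_width: -0.0
```

{"op": "jog_arm", "data": {"moves": [[[0, 0, 0], [0, 15, 0], 0], [[0, 0, 0], [0, 15, 0], 0], [[0, 0, 0], [0, 0, 0], 0]]}}

```text
time_s: 10.33
tool_pos: [0.4347, -0.0166, 0.1372]
tool_rot: [[0.983, -0.008, -0.182], [0.182, 0.001, 0.983], [-0.008, -1.0, 0.003]]
ft_force: [-0.6, 0.2, -0.1]
grip_width: 0.0002
```

```bash
python3 - <<'E'
from bench import r
import cv2,numpy as np
from h import *; from g import *
m=r.camera_model("wrist"); rep(w(-47,-1.5,107))
p,d=r.get_image("wrist"); cv2.imwrite("pics/w9.png",p[:,:,::-1])
for uv in ((259,237),(240,250),(180,300),(120,320),(60,350),(160,290),(200,290)): print(uv,s(depth(m,[uv],[d[uv[1],uv[0]]])[0]).round(1))
E
```

```text
t 10.3333 shaker mm [-50.8  -1.2 137.2] yaw 10.49 pitch -0.45 F [-0.54  0.29 -0.14] g 0.0002044961809628155
tool-axes move mm [ 4.1 30.1 -0.5]
(259, 237) [-62.   -2.2 167.9]
(240, 250) [-57.7 -10.8 172.7]
(180, 300) [-62.4 -27.5 216.8]
(120, 320) [-62.6 -42.5 226.7]
(60, 350) [-61.8 -53.8 237.7]
(160, 290) [-62.  -35.7 210.7]
(200, 290) [-56.9 -23.8 203. ]
```

View pics/w9.png

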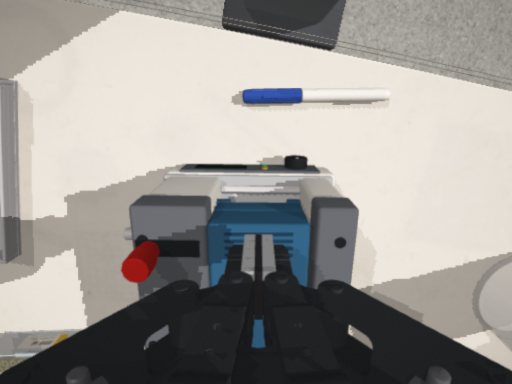

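The view shows the fingertip (258,237) over the carrier's ribbed front end, and the knob clear at (140,260). Pressing down now.

{"op": "jog_arm", "data": {"moves": [[[0, 0, 0], [2, 12, 0], 0], [[0, 0, 0], [1, 10, 0], 0], [[0, 0, 0], [0, 4, 0], 0], [[0, 0, 0], [0, 3, 0], 0], [[0, 0, 0], [0, 3, 0], 0], [[0, 0, 0], [-1, 3, 0], 0], [[0, 0, 0], [-1, 3, 0], 0], [[0, 0, 0], [0, 0, 0], 0]]}}

```text
time_s: 11.05
tool_pos: [0.4322, -0.0174, 0.1017]
tool_rot: [[0.983, -0.015, -0.184], [0.184, -0.001, 0.983], [-0.015, -1.0, 0.002]]
ft_force: [-22.8, -7.9, 19.9]
grip_width: 0.0001
```

```bash
python3 g.py
```

```text
t 11.05 shaker mm [-53.4  -1.4 101.7] yaw 10.62 pitch -0.85 F [-23.88  -3.72  19.86] g 0.0001260893248395454
```

```bash
python3 - <<'E'
from bench import r
import cv2,numpy as np
p,d=r.get_image("wrist"); cv2.imwrite("pics/w10.png",cv2.resize(p[130:330,120:380,::-1],None,fx=2.5,fy=2.5,interpolation=cv2.INTER_CUBIC))
p,d=r.get_image("side"); cv2.imwrite("pics/s10z.png",cv2.resize(p[120:220,225:345,::-1],None,fx=6,fy=6,interpolation=cv2.INTER_CUBIC))
E
python3 g.py
```

```text
t 11.15 shaker mm [-53.1  -1.5 102. ] yaw 10.6 pitch -0.82 F [-23.7   -2.74  21.07] g -0.00011056681444872415
```

View pics/w10.png

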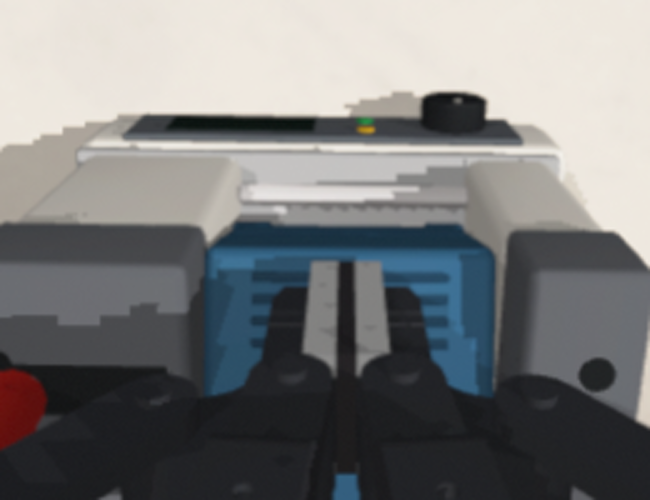

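View pics/s10z.png

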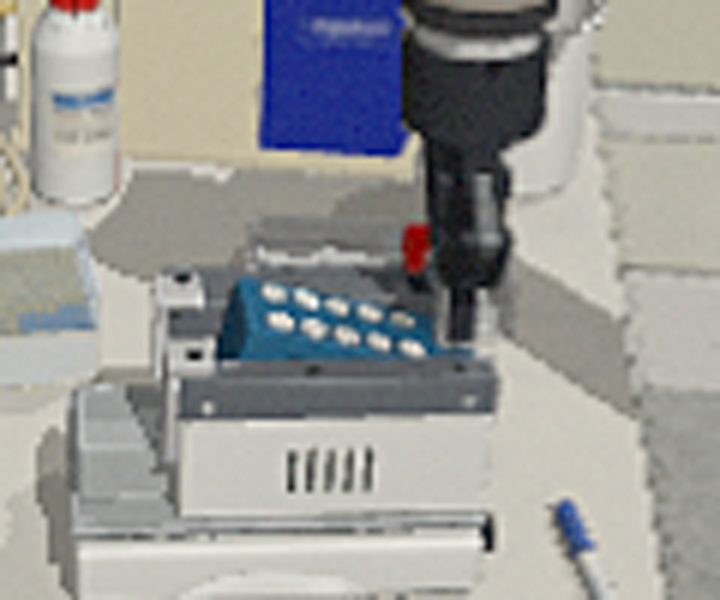

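The carrier is already tipping, and its front edge drags the fingertip forward by friction. I'll follow it forward while pressing on down.

{"op": "jog_arm", "data": {"moves": [[[0, 0, 0], [-3, 0, 0], 0], [[0, 0, 0], [-2, 1, 0], 0], [[0, 0, 0], [-2, 2, 0], 0], [[0, 0, 0], [0, 0, 0], 0]]}}

```text
time_s: 11.48
tool_pos: [0.4297, -0.0181, 0.099]
tool_rot: [[0.983, -0.005, -0.183], [0.183, 0.0, 0.983], [-0.005, -1.0, 0.001]]
ft_force: [-8.0, -0.6, 5.7]
grip_width: 0.0001
```

```bash
python3 g.py
```

```text
t 11.4833 shaker mm [-55.9  -1.7  99. ] yaw 10.53 pitch -0.28 F [-7.99  0.84  5.65] g 0.0001052901983025641
```

{"op": "jog_arm", "data": {"moves": [[[0, 0, 0], [-1, 3, 0], 0], [[0, 0, 0], [-1, 3, 0], 0], [[0, 0, 0], [-1, 3, 0], 0], [[0, 0, 0], [0, 0, 0], 0]]}}

```text
time_s: 11.82
tool_pos: [0.4245, -0.0189, 0.0905]
tool_rot: [[0.983, -0.01, -0.184], [0.184, -0.0, 0.983], [-0.01, -1.0, 0.002]]
ft_force: [-18.0, -4.5, 19.6]
grip_width: -0.0001
```

```bash
python3 - <<'E'
from bench import r
import cv2,numpy as np
p,d=r.get_image("side"); cv2.imwrite("pics/s11z.png",cv2.resize(p[120:220,225:345,::-1],None,fx=6,fy=6,interpolation=cv2.INTER_CUBIC))
E
python3 g.py
```

```text
t 11.8667 shaker mm [-61.2  -1.5  90.5] yaw 10.58 pitch -0.57 F [-18.55  -2.27  20.11] g -9.969938879649422e-05
```

View pics/s11z.png

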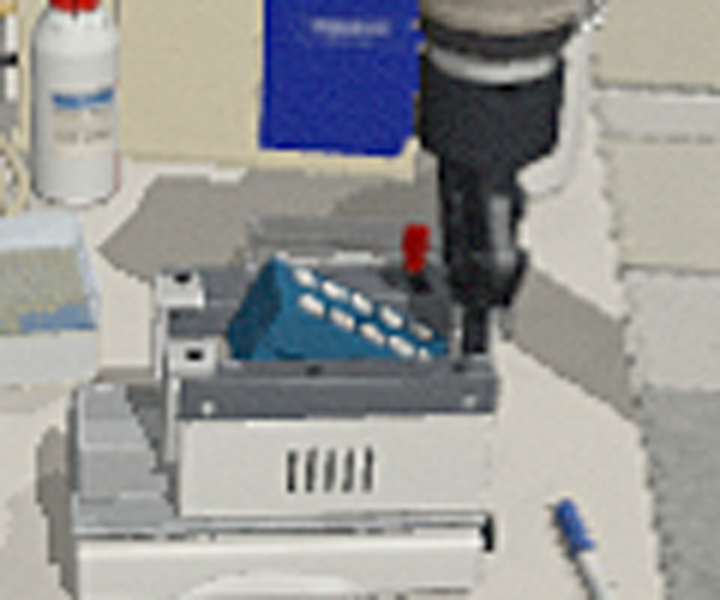

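The side view shows the carrier lying at a steep angle with its rear end high. I'll relieve the pressure, lift, open the gripper and tilt the tool.

{"op": "jog_arm", "data": {"moves": [[[0, 0, 0], [-3, -3, 0], 0], [[0, 0, 0], [-2, -20, 0], 0], [[0, 0, 0], [0, -35, 0], 0], [[0, 0, 0], [0, -35, 0], 0.5], [[0, 0, -7], [0, -35, 0], 1], [[0, 0, -7], [0, 0, 0], 1], [[0, 0, -7], [0, 0, 0], 1], [[0, 0, -7], [0, 0, 0], 1]]}}

```text
time_s: 12.53
tool_pos: [0.4247, -0.0194, 0.2197]
tool_rot: [[0.868, 0.461, -0.184], [0.163, 0.084, 0.983], [0.469, -0.883, -0.003]]
ft_force: [0.1, 1.4, -0.9]
grip_width: 0.0604
```

{"op": "jog_arm", "data": {"moves": [[[0, 0, 0], [0, 0, 0], 1], [[0, 0, 0], [0, 0, 0], 1], [[0, 0, 0], [0, 0, 0], 1]]}}

```text
time_s: 12.78
tool_pos: [0.4255, -0.02, 0.2191]
tool_rot: [[0.872, 0.454, -0.182], [0.162, 0.084, 0.983], [0.462, -0.887, 0.0]]
ft_force: [0.5, 0.7, -0.5]
grip_width: 0.0857
```

```bash
python3 - <<'E'
from bench import r
import cv2,numpy as np
from h import *; from g import *
m=r.camera_model("wrist"); rep()
p,d=r.get_image("wrist"); cv2.imwrite("pics/w12.png",p[:,:,::-1]); np.savez("pics/w12.npz",p=p,d=d,**m)
E
```

```text
t 12.7833 shaker mm [-60.5  -2.8 219.1] yaw 10.51 pitch 27.52 F [ 0.61  0.65 -0.55] g 0.08570456429986913
```

View pics/w12.png

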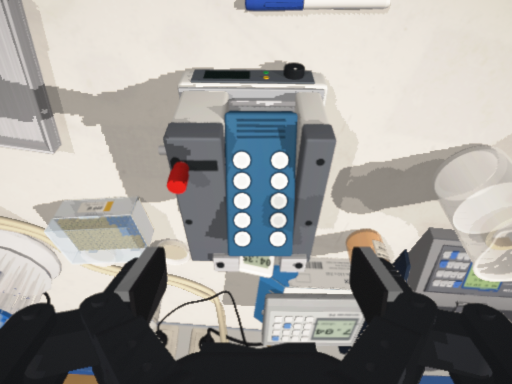

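The view shows the tilted carrier top, columns 226–296 and rows 110–255, between the cheeks. The open fingers are at (150,270) and (365,270). Next I'll measure the plane, the edges and the fingertip offset.

```bash
python3 - <<'E'
import cv2,numpy as np
from h import *; from g import s,X,Y
from scipy.spatial.transform import Rotation
m=dict(np.load("pics/w12.npz")); p=m["p"]; d=m["d"]
hsv=cv2.cvtColor(p,cv2.COLOR_RGB2HSV)
b=((hsv[...,0]>95)&(hsv[...,0]<115)&(hsv[...,1]>110)).astype(np.uint8); b[:105]=0;b[265:]=0;b[:,:218]=0;b[:,304:]=0
b=cv2.morphologyEx(b,cv2.MORPH_CLOSE,np.ones((13,13)))
cs,_=cv2.findContours(b,0,1); c=max(cs,key=cv2.contourArea); rr=cv2.minAreaRect(c); print(rr, cv2.boxPoints(rr))
mk=cv2.erode(b,np.ones((7,7))); uv=np.argwhere(mk>0)[:,::-1]
uv=uv[(uv[:,1]>140)]
P=np.array([s(q) for q in depth(m,uv,d[uv[:,1],uv[:,0]])])
A=np.c_[P[:,0],P[:,1],np.ones(len(P))]; k=np.ones(len(P),bool)
for _ in range(4):
    co,*_=np.linalg.lstsq(A[k],P[k,2],rcond=None); e=P[:,2]-A@co; k=np.abs(e)<2
print("plane slope deg x",np.degrees(np.arctan(co[0])),"y",np.degrees(np.arctan(co[1])),co,k.mean(),P[k].mean(0))
# rear edge points on plane
for u in (235,260,285):
    col=np.nonzero(b[:,u])[0]; 
    for v in (col.min()-.5,col.max()+.5):
        # ray-plane: sample by iterating z
        z=.15
        for _ in range(30): q=s(plane(m,[[u,v]],z)[0]); z=(co@[q[0],q[1],1])/1000
        print(u,v,q.round(1))
for v in (180,220,240):
    row=np.nonzero(b[v])[0]
    for u in (row.min()-.5,row.max()+.5):
        z=.15
        for _ in range(30): q=s(plane(m,[[u,v]],z)[0]); z=(co@[q[0],q[1],1])/1000
        print("side",u,v,q.round(1))
# fingertips in tool frame
E=m["extrinsics"]
from bench import r
o=r.get_obs(); R=np.array(o["tool_rot"]); t=np.array(o["tool_pos"])
for uv in ((150,252),(155,255),(145,262),(362,255),(370,262),(140,280),(375,280),(140,300)):
    q=depth(m,[uv],[d[uv[1],uv[0]]])[0]; print(uv,(R.T@(q-t)*1000).round(1))
E
```

```text
((260.5, 182.99998474121094), (70.99998474121094, 143.99996948242188), 0.0) [[225.      254.99997]
 [225.      111.     ]
 [296.      111.     ]
 [296.      254.99997]]
plane slope deg x 27.67249513682848 y -0.16965531020905794 [ 5.24399521e-01 -2.96105241e-03  1.41900581e+02] 0.9646840148698885 [ -1.12656559  -2.35298912 141.22915023]
235 110.5 [-71.2 -22.8 104.6]
235 255.5 [ 43.5 -24.9 164.8]
260 111.5 [-70.6  -2.7 104.9]
260 255.5 [ 43.5  -1.8 164.7]
285 111.5 [-70.7  17.5 104.8]
285 255.5 [ 43.5  21.3 164.7]
side 225.5 180 [-20.1 -31.8 131.5]
side 294.5 180 [-20.2  27.2 131.2]
side 226.5 220 [ 12.4 -31.8 148.5]
side 293.5 220 [ 12.3  27.8 148.3]
side 227.5 240 [ 29.7 -31.4 157.6]
side 292.5 240 [ 29.6  27.6 157.4]
(150, 252) [-10.7 -44.7 -47.2]
(155, 255) [-10.9 -47.7 -44.1]
(145, 262) [-10.7 -53.2 -46.5]
(362, 255) [-10.8 -47.6  41.9]
(370, 262) [-10.4 -52.7  43.6]
(140, 280) [-10.3 -65.4 -44.1]
(375, 280) [-10.3 -65.4  41.1]
(140, 300) [ -3.9 -68.4 -43.8]
```

The carrier lies at 27.7° with its rear top edge at x 43.5, z 164.7 mm, against an expected 42.7 and 163. The centreline is seen at y≈-2.0 and the finger centre at about -1.3 in the same camera. The open tips are ~42 mm behind the TCP. Computing the pre-grasp moves.

```bash
python3 g.py 27.8 -0.7 168.4;python3 g.py 55.5 -0.7 115.2
```

```text
t 12.8333 shaker mm [-60.1  -2.8 219.1] yaw 10.56 pitch 27.53 F [-0.31 -0.18 -0.61] g 0.08509963376732875
tool-axes move mm [54.5 85.5  1.5]
t 12.8333 shaker mm [-60.1  -2.8 219.1] yaw 10.56 pitch 27.53 F [-0.31 -0.18 -0.61] g 0.08509963376732875
tool-axes move mm [ 54.5 145.5   1.3]
```

{"op": "jog_arm", "data": {"moves": [[[0, 0, 0], [27, 0, 1], 1], [[0, 0, 0], [27.5, 0, 0.5], 1], [[0, 0, 0], [0, 30, 0], 1], [[0, 0, 0], [0, 30, 0], 1], [[0, 0, 0], [0, 30, 0], 1], [[0, 0, 0], [0, 0, 0], 1], [[0, 0, 0], [0, 0, 0], 1]]}}

```text
time_s: 13.42
tool_pos: [0.513, -0.0003, 0.162]
tool_rot: [[0.873, 0.45, -0.185], [0.163, 0.088, 0.983], [0.459, -0.889, 0.003]]
ft_force: [-0.4, -0.2, 0.4]
grip_width: 0.0853
```

```bash
python3 g.py 55.5 -0.7 115.2; python3 - <<'E'
from bench import r
import cv2,numpy as np
m=r.camera_model("wrist")
p,d=r.get_image("wrist"); cv2.imwrite("pics/w13.png",p[:,:,::-1]); np.savez("pics/w13.npz",p=p,d=d,**m)
E
```

```text
t 13.4167 shaker mm [ 29.1   1.1 162. ] yaw 10.69 pitch 27.31 F [-0.48 -0.16  0.44] g 0.08526862779079541
tool-axes move mm [ 2.  53.6 -2.2]
```

View pics/w13.png

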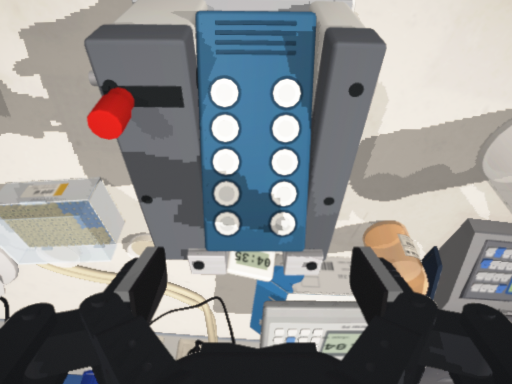

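The fingers straddle the carrier's rear end: finger inner edges at columns 166 and 352, carrier 206–307. I'll advance along the tool axis.

{"op": "jog_arm", "data": {"moves": [[[0, 0, 0], [2, 15, -2], 1], [[0, 0, 0], [0, 15, 0], 1], [[0, 0, 0], [0, 12, 0], 1], [[0, 0, 0], [0, 8, 0], 1], [[0, 0, 0], [0, 3.5, 0], 1], [[0, 0, 0], [0, 0, 0], 1], [[0, 0, 0], [0, 0, 0], 1]]}}

```text
time_s: 14.05
tool_pos: [0.5392, 0.0017, 0.1176]
tool_rot: [[0.871, 0.455, -0.184], [0.162, 0.086, 0.983], [0.463, -0.886, 0.001]]
ft_force: [-0.6, 0.6, -0.9]
grip_width: 0.0854
```

```bash
python3 g.py 55.5 -0.7 115.2; python3 - <<'E'
from bench import r
import cv2,numpy as np
m=r.camera_model("wrist")
p,d=r.get_image("wrist"); cv2.imwrite("pics/w14.png",p[:,:,::-1]); np.savez("pics/w14.npz",p=p,d=d,**m)
p,d=r.get_image("side"); cv2.imwrite("pics/s14z.png",cv2.resize(p[100:200,225:345,::-1],None,fx=6,fy=6,interpolation=cv2.INTER_CUBIC))
E
```

```text
t 14.05 shaker mm [ 55.3  -1.6 117.6] yaw 10.58 pitch 27.59 F [-0.5   0.66 -0.91] g 0.08539630630403008
tool-axes move mm [-0.9  2.3  0.9]
```

View pics/w14.png

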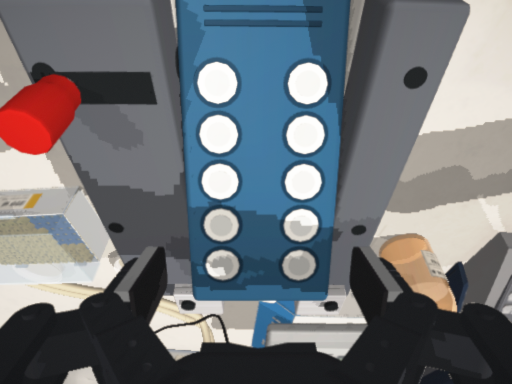

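View pics/s14z.png

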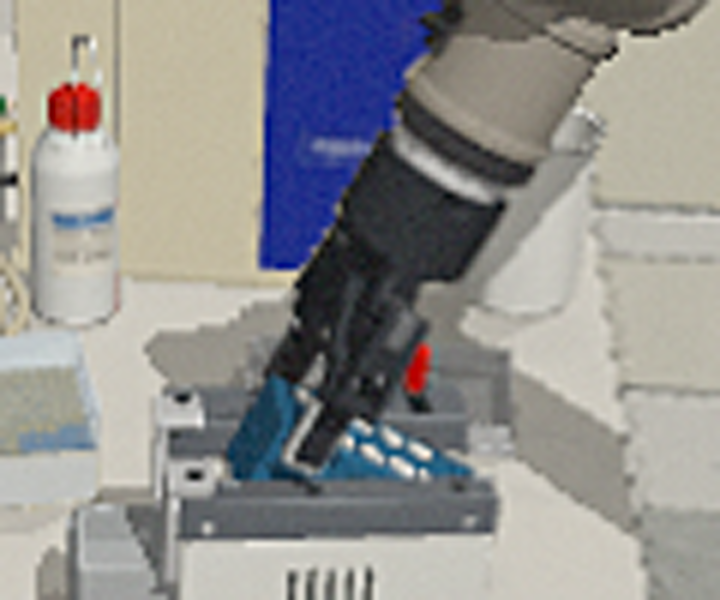

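The fingers straddle the rear end with the tips above the cheeks. I'll go 2 mm deeper and close.

{"op": "jog_arm", "data": {"moves": [[[0, 0, 0], [-1, 2, 0.5], 1], [[0, 0, 0], [0, 0, 0], 0.75], [[0, 0, 0], [0, 0, 0], 0.6], [[0, 0, 0], [0, 0, 0], 0.4], [[0, 0, 0], [0, 0, 0], 0.4], [[0, 0, 0], [0, 0, 0], 0.3]], "force": 100}}

```text
time_s: 14.65
tool_pos: [0.5388, 0.0023, 0.1149]
tool_rot: [[0.872, 0.455, -0.183], [0.162, 0.086, 0.983], [0.463, -0.887, 0.001]]
ft_force: [-4.1, -0.0, 5.7]
grip_width: 0.058
```

```bash
python3 g.py; python3 - <<'E'
from bench import r
import cv2,numpy as np
m=r.camera_model("wrist")
p,d=r.get_image("wrist"); cv2.imwrite("pics/w15.png",p[:,:,::-1]); np.savez("pics/w15.npz",p=p,d=d,**m)
p,d=r.get_image("side"); cv2.imwrite("pics/s15z.png",cv2.resize(p[100:200,225:345,::-1],None,fx=6,fy=6,interpolation=cv2.INTER_CUBIC))
E
```

```text
t 14.65 shaker mm [ 55.   -0.9 114.9] yaw 10.56 pitch 27.55 F [-4.07  0.72  5.73] g 0.05801389310412262
```

View pics/w15.png

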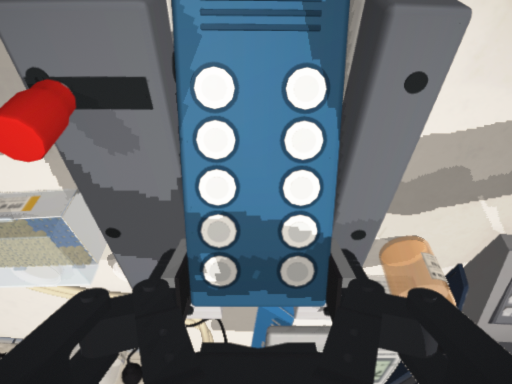

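View pics/s15z.png

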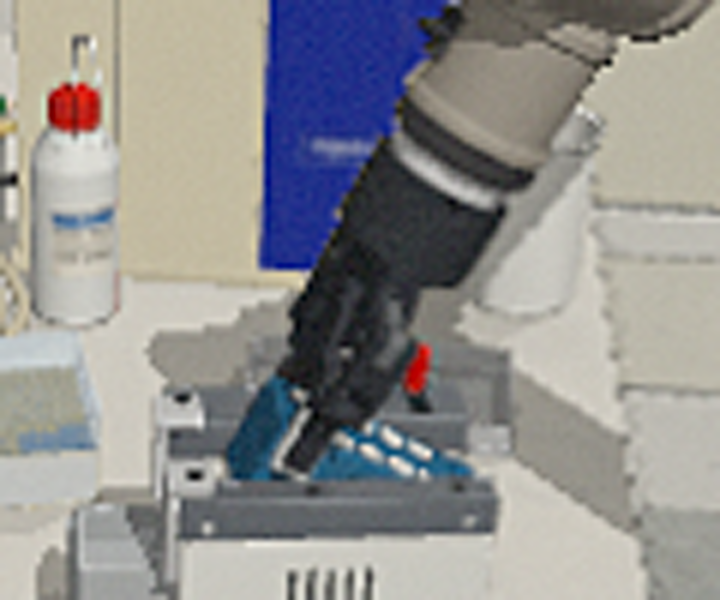

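Gripped at 58 mm. Lifting straight up; world z is (0.463, -0.887, 0) in tool axes.

{"op": "jog_arm", "data": {"moves": [[[0, 0, 0], [0.9, -1.8, 0], 0.3], [[0, 0, 0], [1.8, -3.5, 0], 0.3], [[0, 0, 0], [2.8, -5.3, 0], 0.3], [[0, 0, 0], [3.2, -6.2, 0], 0.3], [[0, 0, 0], [3.2, -6.2, 0], 0.3], [[0, 0, 0], [0, 0, 0], 0.3]]}}

```text
time_s: 15.25
tool_pos: [0.5393, 0.0024, 0.1419]
tool_rot: [[0.871, 0.456, -0.183], [0.162, 0.086, 0.983], [0.464, -0.886, 0.001]]
ft_force: [-0.3, 2.7, -3.6]
grip_width: 0.0582
```

```bash
python3 g.py; python3 - <<'E'
from bench import r
import cv2,numpy as np
m=r.camera_model("wrist")
p,d=r.get_image("wrist"); cv2.imwrite("pics/w16.png",p[:,:,::-1]); np.savez("pics/w16.npz",p=p,d=d,**m)
p,d=r.get_image("side"); cv2.imwrite("pics/s16z.png",cv2.resize(p[100:200,225:345,::-1],None,fx=6,fy=6,interpolation=cv2.INTER_CUBIC))
E
```

```text
t 15.25 shaker mm [ 55.5  -1.  141.9] yaw 10.56 pitch 27.62 F [ 0.18  2.68 -3.6 ] g 0.05824089358028598
```

View pics/w16.png

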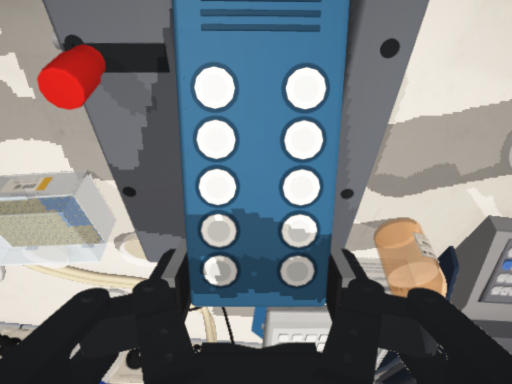

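View pics/s16z.png

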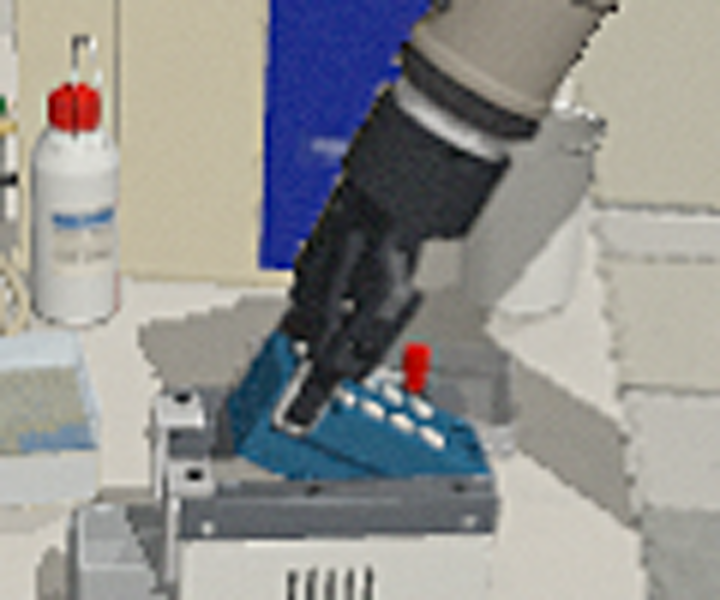

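The carrier is held firmly: pixel positions are unchanged, so no slip, and the weight is ~3.6 N. I'll keep lifting, then level it.

{"op": "jog_arm", "data": {"moves": [[[0, 0, 0], [4.6, -8.9, 0], 0.3], [[0, 0, 0], [9.3, -17.7, 0], 0.3], [[0, 0, 0], [9.3, -17.7, 0], 0.3], [[0, 0, 0], [9.3, -17.7, 0], 0.3], [[0, 0, 0], [9.3, -17.7, 0], 0.3], [[0, 0, 0], [9.3, -17.7, 0], 0.3], [[0, 0, 0], [6.9, -13.3, 0], 0.3], [[0, 0, 0], [0, 0, 0], 0.3]]}}

```text
time_s: 16.02
tool_pos: [0.5407, 0.0016, 0.2687]
tool_rot: [[0.869, 0.46, -0.183], [0.163, 0.084, 0.983], [0.467, -0.884, -0.002]]
ft_force: [1.1, -0.5, -3.7]
grip_width: 0.058
```

{"op": "jog_arm", "data": {"moves": [[[0, 0, 3], [0, 0, 0], 0.3], [[0, 0, 5], [0, 0, 0], 0.3], [[0, 0, 5], [0, 0, 0], 0.3], [[0, 0, 5], [0, 0, 0], 0.3], [[0, 0, 5], [0, 0, 0], 0.3], [[0, 0, 3.6], [0, 0, 0], 0.3], [[0, 0, 1], [0, 0, 0], 0.3], [[0, 0, 0], [0, 0, 0], 0.3]]}}

```text
time_s: 16.68
tool_pos: [0.5396, 0.0025, 0.2632]
tool_rot: [[0.983, -0.003, -0.185], [0.185, 0.002, 0.983], [-0.003, -1.0, 0.003]]
ft_force: [-0.6, -0.7, -5.0]
grip_width: 0.0579
```

```bash
python3 g.py; python3 - <<'E'
from bench import r
import cv2,numpy as np
m=r.camera_model("wrist")
p,d=r.get_image("wrist"); cv2.imwrite("pics/w17.png",p[:,:,::-1]); np.savez("pics/w17.npz",p=p,d=d,**m)
p,d=r.get_image("side"); cv2.imwrite("pics/s17z.png",cv2.resize(p[60:200,205:345,::-1],None,fx=4.2,fy=4.2,interpolation=cv2.INTER_CUBIC))
E
```

```text
t 16.6833 shaker mm [ 55.8  -0.9 263.2] yaw 10.63 pitch -0.18 F [-0.67 -0.59 -4.98] g 0.05792201767991721
```

View pics/w17.png

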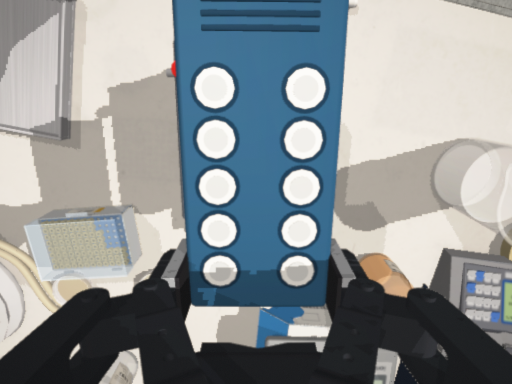

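View pics/s17z.png

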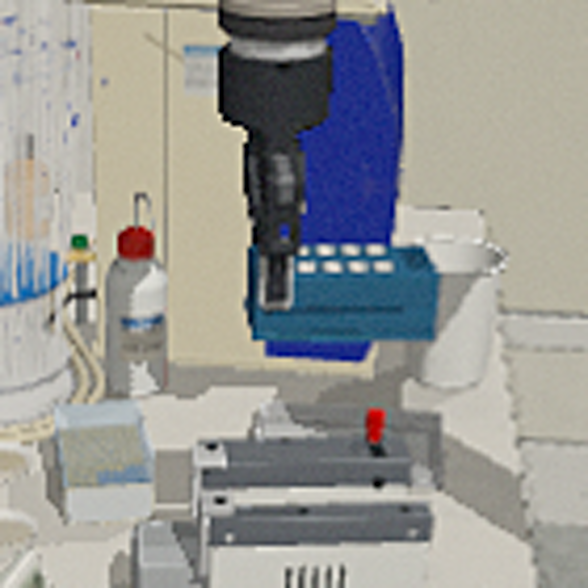

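The carrier is out, roughly level and clear of the shaker. Next I'll measure its pose in the tool frame.

```bash
python3 - <<'E'
import cv2,numpy as np
from h import *
from bench import r
o=r.get_obs(); R=np.array(o["tool_rot"]); t=np.array(o["tool_pos"])
m=dict(np.load("pics/w17.npz")); p=m["p"]; d=m["d"]
hsv=cv2.cvtColor(p,cv2.COLOR_RGB2HSV)
b=((hsv[...,0]>95)&(hsv[...,0]<115)&(hsv[...,1]>110)).astype(np.uint8); b[320:]=0;b[:,:168]=0;b[:,350:]=0
mk=cv2.erode(b,np.ones((5,5))); mk[235:]=0; uv=np.argwhere(mk>0)[:,::-1]
P=(depth(m,uv,d[uv[:,1],uv[:,0]])-t)@R*1000   # tool frame
A=np.c_[P[:,0],P[:,2],np.ones(len(P))]; k=np.ones(len(P),bool)
for _ in range(4):
    co,*_=np.linalg.lstsq(A[k],P[k,1],rcond=None); k=np.abs(P[:,1]-A@co)<2
print("tool y of top = ",co, "slopes deg",np.degrees(np.arctan(co[:2])),k.mean())
ztop=t[2]-co[2]/1000-0; print("top z near TCP",ztop)
for u in (215,240,260,290):
    v=np.nonzero(b[:,u])[0].max()+.5; q=(plane(m,[[u,v]],ztop)[0]-t)@R*1000; print("rear",u,v,q.round(1))
for v in (60,130,200,230):
    x=np.nonzero(b[v])[0]; print("side",v,[((plane(m,[[u,v]],ztop)[0]-t)@R*1000).round(1) for u in (x.min()-.5,x.max()+.5)])
# tray right edge: points
cv2.imwrite("pics/w17z.png",cv2.resize(p[0:160,0:100,::-1],None,fx=4,fy=4,interpolation=cv2.INTER_CUBIC))
E
```

```text
tool y of top =  [-8.99614509e-03  7.08404150e-03 -4.79271262e+01] slopes deg [-0.51542724  0.40587889] 0.9929058447956489
top z near TCP 0.3121105623132898
rear 215 304.5 [ 13.1 -48.  -19.9]
rear 240 305.5 [ 13.6 -48.   -9.1]
rear 260 319.5 [ 20.9 -48.   -0.4]
rear 290 319.5 [ 20.9 -47.9  12.8]
side 60 [array([-85.1, -47.9, -29.7]), array([-85.2, -47.8,  28.1])]
side 130 [array([-61.3, -47.9, -29.9]), array([-61.3, -47.8,  28. ])]
side 200 [array([-34.5, -47.9, -30.2]), array([-34.5, -47.8,  28. ])]
side 230 [array([-21.9, -48. , -30.3]), array([-21.9, -47.8,  27.7])]
```

{"op": "jog_arm", "data": {"moves": [[[0, 0, 0], [0, 0, -15], 0.3], [[0, 3, 0], [0, 0, -25], 0.3], [[0, 3, 0], [0, 0, -30], 0.3], [[0, 3, 0], [0, 0, -30], 0.3], [[0, 3, 0], [0, 0, -25], 0.3], [[0, 0, 0], [0, 0, -15], 0.3], [[0, 0, 0], [0, 0, 0], 0.3], [[0, 0, 0], [0, 0, 0], 0.3]]}}

```text
time_s: 17.45
tool_pos: [0.5523, -0.1375, 0.2651]
tool_rot: [[1.0, -0.001, 0.027], [-0.027, 0.002, 1.0], [-0.001, -1.0, 0.001]]
ft_force: [-0.1, 0.3, -4.8]
grip_width: 0.0584
```

```bash
python3 - <<'E'
from bench import r
import cv2,numpy as np
from g import rep
rep()
m=r.camera_model("wrist")
p,d=r.get_image("wrist"); cv2.imwrite("pics/w18.png",p[:,:,::-1]); np.savez("pics/w18.npz",p=p,d=d,**m)
p,d=r.get_image("top"); cv2.imwrite("pics/t18.png",cv2.resize(p[130:230,290:390,::-1],None,fx=5,fy=5,interpolation=cv2.INTER_CUBIC))
E
```

```text
t 17.45 shaker mm [  43.5 -140.9  265.1] yaw -1.54 pitch -0.02 F [-0.08  0.27 -4.79] g 0.05842813955798538
```

View pics/w18.png

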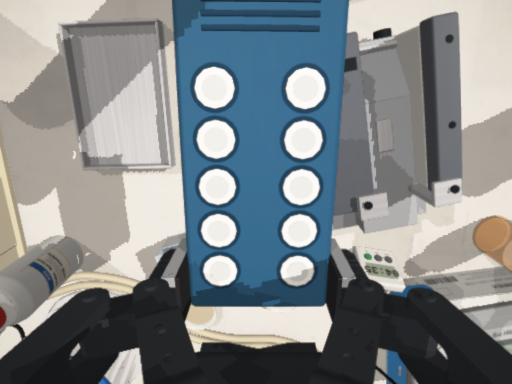

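View pics/t18.png

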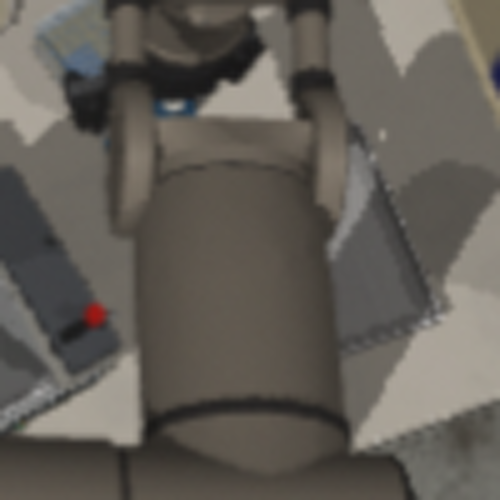

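The wrist view shows the whole tray, with rim corners about (60,24), (160,18), (172,165), (83,170). In the tool frame the carrier's centre is at x≈-52 and its bottom ≈2 mm below the TCP. Measuring the tray.

```bash
python3 - <<'E'
import cv2,numpy as np
p=cv2.imread("pics/w18.png"); cv2.imwrite("pics/w18z.png",cv2.resize(p[10:180,45:190],None,fx=3.5,fy=3.5,interpolation=cv2.INTER_CUBIC))
E
```

```text
(no output)
```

View pics/w18z.png

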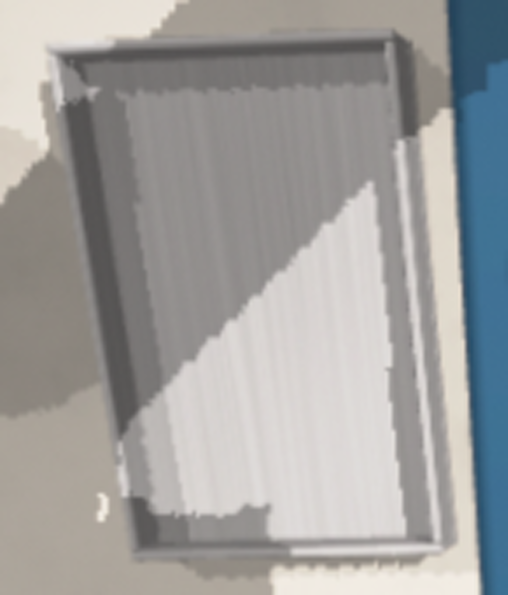

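```bash
python3 - <<'E'
import cv2,numpy as np
from h import *
m=dict(np.load("pics/w18.npz"))
P=plane(m,np.array([(50,47),(396,30),(441,549),(135,557)])/3.5+[44.6,9.6],.022); print(P.round(4),P.mean(0))
for i in range(4):
    d=P[(i+1)%4]-P[i]; print(np.linalg.norm(d).round(4),np.degrees(np.arctan2(d[1],d[0])).round(1))
E
```

```text
[[ 0.3866 -0.3704  0.022 ]
 [ 0.3866 -0.2515  0.022 ]
 [ 0.5641 -0.2545  0.022 ]
 [ 0.5637 -0.3724  0.022 ]] [ 0.47522761 -0.31220695  0.022     ]
0.1188 90.0
0.1775 -1.0
0.1179 -90.2
0.1771 179.3
```

The tray centre is (0.475, -0.313), yaw ≈ -0.6°, and the sides measure 118×177 mm; the top view agrees within 2 mm. Moving above it.

{"op": "jog_arm", "data": {"moves": [[[0, 0, 0], [-2, 0, -15], 0.3], [[0, 0, 0], [-3, 0, -28], 0.3], [[0, 0, 0], [-4, 0, -32], 0.3], [[0, 0, 0], [-4, 0, -32], 0.3], [[0, 0, 0], [-3.5, 5, -32], 0.3], [[0, 0, 0], [-3, 15, -25], 0.3], [[0, -1, 0], [-1, 25, -13], 0.3], [[0, 0, 0], [0, 25, 0], 0.3]]}}

```text
time_s: 18.22
tool_pos: [0.528, -0.3156, 0.1948]
tool_rot: [[1.0, 0.001, 0.008], [-0.008, -0.002, 1.0], [0.001, -1.0, -0.002]]
ft_force: [0.4, 0.5, -4.9]
grip_width: 0.0586
```

{"op": "jog_arm", "data": {"moves": [[[0, 0, 0], [0, 20, 0], 0.3], [[0, 0, 0], [0, 10, 0], 0.3], [[0, 0, 0], [0, 0, 0], 0.3], [[0, 0, 0], [0, 0, 0], 0.3]]}}

```text
time_s: 18.55
tool_pos: [0.5285, -0.3125, 0.1656]
tool_rot: [[1.0, -0.001, 0.006], [-0.006, 0.001, 1.0], [-0.001, -1.0, 0.001]]
ft_force: [0.4, -0.4, -4.0]
grip_width: 0.0579
```

```bash
python3 - <<'E'
from bench import r
import cv2,numpy as np
from g import rep
rep(np.array([.5267,-.3138,.035]))
m=r.camera_model("wrist")
p,d=r.get_image("wrist"); cv2.imwrite("pics/w19.png",p[:,:,::-1]); np.savez("pics/w19.npz",p=p,d=d,**m)
p,d=r.get_image("side"); cv2.imwrite("pics/s19.png",cv2.resize(p[60:220,205:365,::-1],None,fx=3.7,fy=3.7,interpolation=cv2.INTER_CUBIC))
E
```

```text
t 18.55 shaker mm [ -10.9 -308.9  165.6] yaw -0.36 pitch -0.05 F [ 0.29 -0.46 -4.03] g 0.057944433724631955
tool-axes move mm [ -1.7 130.6  -1.5]
```

View pics/w19.png

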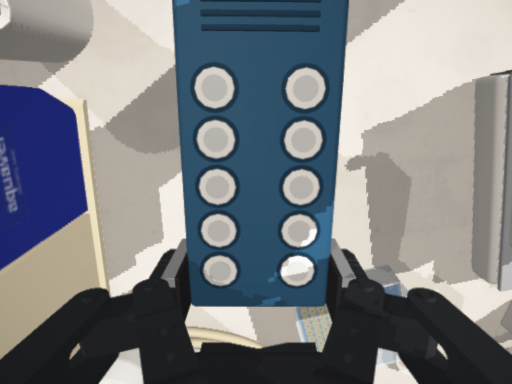

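View pics/s19.png

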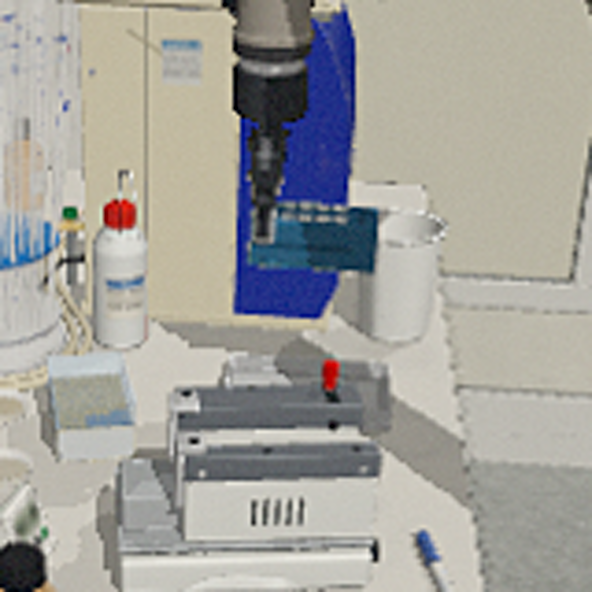

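```bash
python3 - <<'E'
import numpy as np
from h import *
m=dict(np.load("pics/w19.npz")); d=m["d"]
for uv in ((20,110),(40,180),(80,110),(92,200),(98,280),(70,300),(60,40),(360,320)): print(uv,depth(m,[uv],[d[uv[1],uv[0]]])[0].round(3))
T=np.load("pics/top0.npz"); 
from bench import r
mt=r.camera_model("top")
for uv in ((390,95),(385,80),(400,110),(395,140),(400,150),(420,110),(410,60),(392,165)): print(uv,depth(mt,[uv],[T["d"][uv[1],uv[0]]])[0].round(3))
E
```

```text
(20, 110) [ 0.462 -0.493  0.09 ]
(40, 180) [ 0.519 -0.494  0.082]
(80, 110) [ 0.465 -0.49   0.011]
(92, 200) [ 0.559 -0.492  0.012]
(98, 280) [ 0.656 -0.5    0.015]
(70, 300) [ 0.517 -0.374  0.245]
(60, 40) [ 0.408 -0.474  0.055]
(360, 320) [ 0.512 -0.286  0.261]
(390, 95) [ 0.697 -0.501  0.226]
(385, 80) [ 0.854 -0.617  0.005]
(400, 110) [ 0.618 -0.498  0.252]
(395, 140) [ 0.552 -0.493  0.109]
(400, 150) [ 0.506 -0.492  0.113]
(420, 110) [ 0.547 -0.49   0.403]
(410, 60) [ 0.715 -0.519  0.443]
(392, 165) [ 0.481 -0.481  0.003]
```

The instrument's face is at y=-0.49, about 18 cm from the tool axis, so there's clearance. Lowering.

{"op": "jog_arm", "data": {"moves": [[[0, 0, 0], [-1, 15, -1], 0.3], [[0, 0, 0], [-0.7, 22, -0.5], 0.3], [[0, 0, 0], [0, 22, 0], 0.3], [[0, 0, 0], [0, 22, 0], 0.3], [[0, 0, 0], [0, 20, 0], 0.3], [[0, 0, 0], [0, 15, 0], 0.3], [[0, 0, 0], [0, 10, 0], 0.3], [[0, 0, 0], [0, 4, 0], 0.3]]}}

```text
time_s: 19.32
tool_pos: [0.5263, -0.3144, 0.0346]
tool_rot: [[1.0, -0.002, 0.007], [-0.007, 0.001, 1.0], [-0.002, -1.0, 0.001]]
ft_force: [-0.6, 0.1, -4.2]
grip_width: 0.0582
```

{"op": "jog_arm", "data": {"moves": [[[0, 0, 0], [0, 0, 0], 0.3], [[0, 0, 0], [0, 0, 0], 0.3]]}}

```text
time_s: 19.48
tool_pos: [0.5269, -0.315, 0.0362]
tool_rot: [[1.0, 0.0, 0.007], [-0.007, -0.0, 1.0], [0.0, -1.0, -0.0]]
ft_force: [-0.5, 0.8, -4.0]
grip_width: 0.0583
```

```bash
python3 - <<'E'
from bench import r
import cv2,numpy as np
from g import rep
rep(np.array([.5267,-.3138,.004]))
p,d=r.get_image("wrist"); cv2.imwrite("pics/w20.png",p[:,:,::-1])
p,d=r.get_image("side"); cv2.imwrite("pics/s20.png",cv2.resize(p[90:190,225:345,::-1],None,fx=6,fy=6,interpolation=cv2.INTER_CUBIC))
p,d=r.get_image("top"); cv2.imwrite("pics/t20.png",cv2.resize(p[120:220,300:400,::-1],None,fx=5,fy=5,interpolation=cv2.INTER_CUBIC))
E
```

```text
t 19.4833 shaker mm [ -12.9 -311.1   36.2] yaw -0.42 pitch 0.0 F [-0.37  0.85 -3.97] g 0.0582714494708492
tool-axes move mm [-0.2 32.2  1.2]
```

View pics/w20.png

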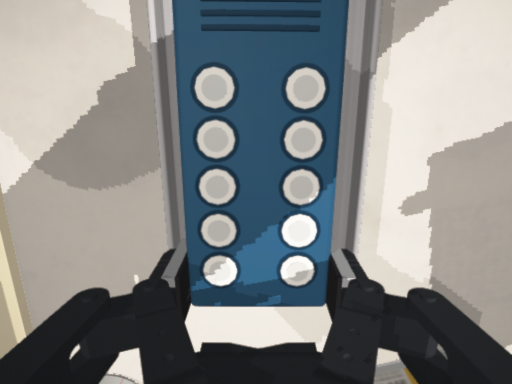

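View pics/s20.png

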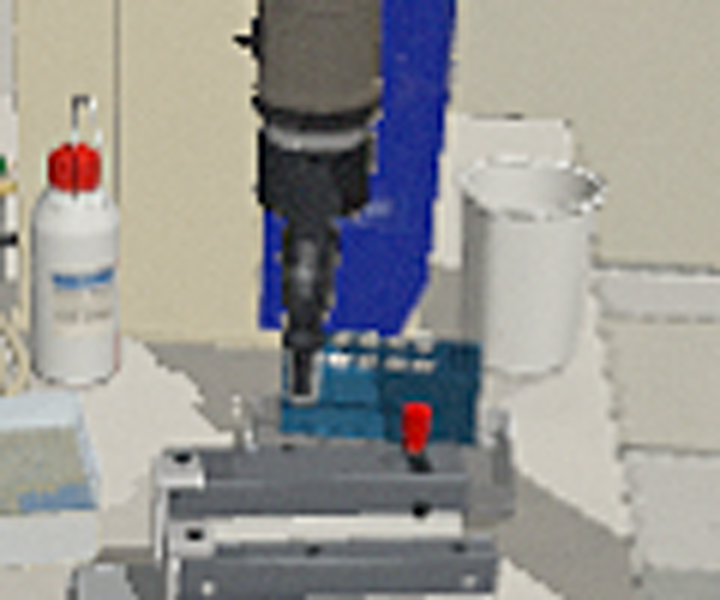

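View pics/t20.png

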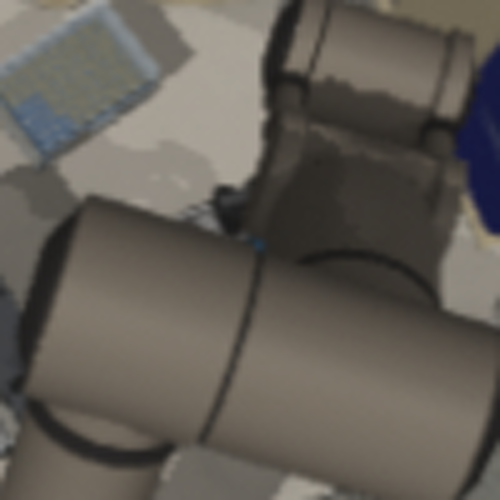

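The carrier is centred between the tray walls in the wrist view (walls at columns ~155 and ~370, carrier 176–347). I'll go slowly to contact.

{"op": "jog_arm", "data": {"moves": [[[0, 0, 0], [0, 6, 1], 0.3], [[0, 0, 0], [0, 6, 0], 0.3], [[0, 0, 0], [0, 5, 0], 0.3], [[0, 0, 0], [0, 4, 0], 0.3], [[0, 0, 0], [0, 2, 0], 0.3], [[0, 0, 0], [0, 1, 0], 0.3], [[0, 0, 0], [0, 1, 0], 0.3], [[0, 0, 0], [0, 0, 0], 0.3]]}}

```text
time_s: 20.3
tool_pos: [0.526, -0.3135, 0.0098]
tool_rot: [[1.0, -0.002, 0.008], [-0.008, 0.001, 1.0], [-0.002, -1.0, 0.001]]
ft_force: [-0.5, -1.2, -4.5]
grip_width: 0.0583
```

{"op": "jog_arm", "data": {"moves": [[[0, 0, 0], [0, 1, 0], 0.3], [[0, 0, 0], [0, 1, 0], 0.3], [[0, 0, 0], [0, 1, 0], 0.3], [[0, 0, 0], [0, 0, 0], 0.3]]}}

```text
time_s: 20.63
tool_pos: [0.5262, -0.3136, 0.0072]
tool_rot: [[1.0, -0.001, 0.008], [-0.008, 0.001, 1.0], [-0.001, -1.0, 0.001]]
ft_force: [0.1, -0.1, -2.1]
grip_width: 0.0579
```

{"op": "jog_arm", "data": {"moves": [[[0, 0, 0], [0, 0.5, 0], 0.3], [[0, 0, 0], [0, 0.5, 0], 0.3], [[0, 0, 0], [0, 0, 0], 0.3]]}}

```text
time_s: 20.88
tool_pos: [0.5264, -0.3136, 0.0066]
tool_rot: [[1.0, -0.001, 0.008], [-0.008, 0.0, 1.0], [-0.001, -1.0, 0.0]]
ft_force: [1.4, 1.6, 1.2]
grip_width: 0.0581
```

{"op": "jog_arm", "data": {"moves": [[[0, 0, 0], [0, 0.5, 0], 0.3], [[0, 0, 0], [0, 0.5, 0], 0.3], [[0, 0, 0], [0, 0, 0], 0.3]]}}

```text
time_s: 21.13
tool_pos: [0.5265, -0.3136, 0.0064]
tool_rot: [[1.0, -0.0, 0.008], [-0.008, 0.0, 1.0], [-0.0, -1.0, 0.0]]
ft_force: [-0.2, 2.3, 8.7]
grip_width: 0.0581
```

Firm contact, going from -4 to +8.7 N. Releasing gently.

{"op": "jog_arm", "data": {"moves": [[[0, 0, 0], [0, -0.5, 0], 0.7], [[0, 0, 0], [0, 0, 0], 0.75], [[0, 0, 0], [0, 0, 0], 0.85], [[0, 0, 0], [0, 0, 0], 1], [[0, 0, 0], [0, 0, 0], 1], [[0, 0, 0], [0, 0, 0], 1]]}}

```text
time_s: 21.63
tool_pos: [0.5259, -0.3135, 0.0053]
tool_rot: [[1.0, -0.002, 0.008], [-0.008, 0.001, 1.0], [-0.002, -1.0, 0.001]]
ft_force: [0.5, 0.2, 0.2]
grip_width: 0.0856
```

```bash
python3 - <<'E'
from bench import r
import cv2,numpy as np
from g import rep
rep()
p,d=r.get_image("wrist"); cv2.imwrite("pics/w21.png",p[:,:,::-1])
E
```

```text
t 21.6333 shaker mm [ -13.6 -309.5    5.3] yaw -0.43 pitch -0.09 F [0.57 0.08 0.24] g 0.08556355877212497
```

View pics/w21.png

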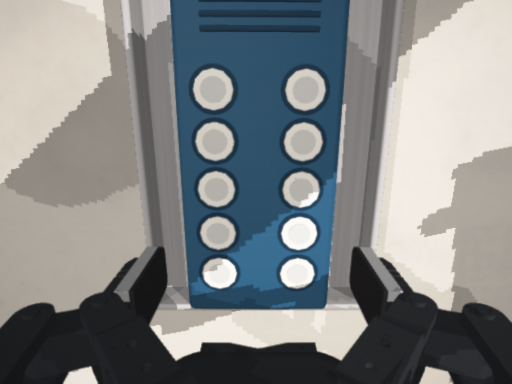

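Fingers are open and the force is zero. I'll lift straight up and check.

{"op": "jog_arm", "data": {"moves": [[[0, 0, 0], [0, -5, 0], 1], [[0, 0, 0], [0, -15, 0], 1], [[0, 0, 0], [0, -35, 0], 1], [[0, 0, 0], [0, -40, 0], 1], [[0, 0, 0], [0, -40, 0], 1], [[0, 0, 0], [-20, -30, 0], 1], [[0, 0, 0], [-25, -20, 0], 1], [[0, 0, 0], [0, 0, 0], 1]]}}

```text
time_s: 22.35
tool_pos: [0.4802, -0.3147, 0.1963]
tool_rot: [[1.0, 0.004, 0.008], [-0.008, -0.005, 1.0], [0.004, -1.0, -0.005]]
ft_force: [1.3, -1.3, 0.2]
grip_width: 0.0856
```

{"op": "jog_arm", "data": {"moves": [[[0, 0, 0], [-25, -20, 0], 1], [[0, 0, 0], [-30, -20, 0], 1], [[0, 0, 0], [-30, 0, 0], 1], [[0, 0, 0], [-10, 0, 0], 1], [[0, 0, 0], [0, 0, 0], 1], [[0, 0, 0], [0, 0, 0], 1]]}}

```text
time_s: 22.85
tool_pos: [0.3866, -0.3127, 0.2305]
tool_rot: [[1.0, -0.001, 0.009], [-0.009, 0.001, 1.0], [-0.001, -1.0, 0.001]]
ft_force: [-0.3, 0.1, 0.2]
grip_width: 0.0857
```

```bash
python3 - <<'E'
from bench import r
import cv2,numpy as np
from g import rep
from h import *
rep()
m=r.camera_model("wrist")
p,d=r.get_image("wrist"); cv2.imwrite("pics/w22.png",p[:,:,::-1])
hsv=cv2.cvtColor(p,cv2.COLOR_RGB2HSV)
b=((hsv[...,0]>95)&(hsv[...,0]<117)&(hsv[...,1]>110)).astype(np.uint8); b[:,:150]=0;b[:,360:]=0
b=cv2.morphologyEx(b,cv2.MORPH_CLOSE,np.ones((13,13)))
n,l,st,_=cv2.connectedComponentsWithStats(b); i=1+np.argmax(st[1:,4]); print(st[i])
uv=np.argwhere(cv2.erode((l==i).astype(np.uint8),np.ones((7,7)))>0)[:,::-1]
P=depth(m,uv,d[uv[:,1],uv[:,0]]); A=np.c_[P[:,:2],np.ones(len(P))]; k=np.ones(len(P),bool)
for _ in range(4):
    co,*_=np.linalg.lstsq(A[k],P[k,2],rcond=None); k=np.abs(P[:,2]-A@co)<.003
print("slopes deg",np.degrees(np.arctan(co[:2])),"z",np.median(P[k,2]),k.mean())
q,d=r.get_image("top"); cv2.imwrite("pics/t22.png",cv2.resize(q[100:240,190:400,::-1],None,fx=3.7,fy=3.7,interpolation=cv2.INTER_CUBIC))
E
```

```text
t 22.85 shaker mm [-150.6 -284.1  230.5] yaw -0.49 pitch -0.05 F [-0.25  0.19  0.18] g 0.08569742837036888
[ 233  178   51  109 5227]
slopes deg [0.01753121 0.05389825] z 0.055600637491392144 0.9483600837404047
```

View pics/w22.png

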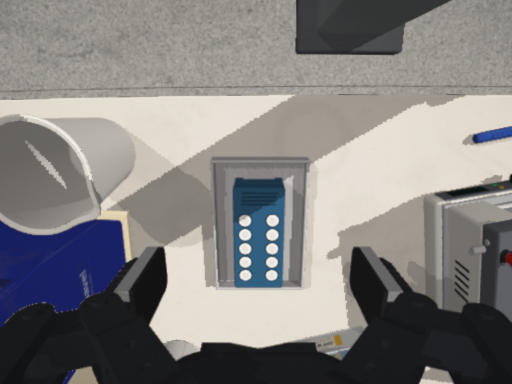

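View pics/t22.png

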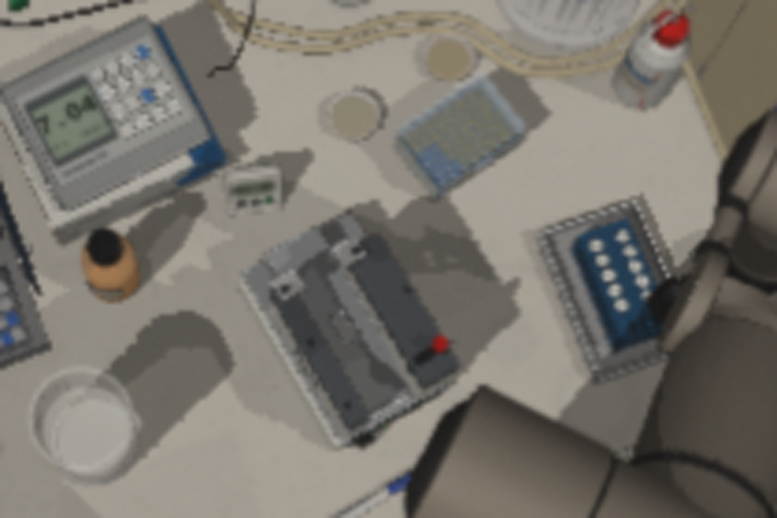

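The wrist picture shows the carrier (columns 233–284, rows 178–287) inside the tray walls. It is level within 0.1°, with its top at z = 55.6 mm against 54 mm expected for the tray floor. In the top picture the beaker (87,425), amber bottle (108,265) and tip box (462,135) are at the same pixels as at the start. The arm is clear, so I'm handing in.

```bash
python3 - <<'E'
from bench import r
import numpy as np
o=r.get_obs(); print(o["time_s"],o["tool_pos"],o["ft_force"],np.abs(o["joint_vel"]).max())
print(r.finish_job())
E
```

```text
22.95 [ 0.38726742 -0.31267851  0.2301413 ] [ 0.22393484  0.20309052 -0.1836738 ] 0.44426364517488787
the job is handed in; nothing more can be done
None
```

The carrier is unloaded and stands flat in the steel tray; I handed the job in at 22.95 s of the 54 s allowed.

**Steps, in the order asked:**
- **Bolt:** I pushed the knob 20 mm outward to its stop; it was then seen at shaker y −65.6 mm.
- **Slide:** I pushed the carrier's rear face forward to the hard stop. The push force reached about 8 N and the rear edge was at x ≈ 74.5 mm, against 75 mm expected.
- **Tip:** I pressed the front end down and the carrier stayed tipped, at 27.7° measured.
- **Lift and place:** I gripped the raised rear end with the tool tilted to match and the fingers 58 mm apart. It came straight up without slipping. I levelled it, lowered it onto the tray floor until contact (about 9 N) and released it.

**Last checks:**
- The carrier's top is level within 0.1° and inside the tray walls.
- Its top measured 55.6 mm above the worktop, against 54 mm expected; the difference is within the camera calibration.
- The beaker, amber bottle and tip box look unmoved in the before and after top pictures (compared by eye).
- The arm was clear, and the wrist force read about zero.

**What disagreed:**
- **Fingertip offset:** the closed fingertips end about 27 mm behind the reported TCP, although the TCP is described as the very end of the fingers. My first push at the knob therefore passed above it without touching anything. I measured the offset with the wrist camera's depth image and the side view, and allowed for it afterwards.
- **Press force:** while pressing, the tipping carrier dragged the fingertip forward with up to about 24 N sideways. I eased this by following it forward.

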